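# Pack a two-layer bracket case and lock it with the notched slide

## Robot

A 7-joint arm with a two-finger parallel gripper is mounted at the origin on the work surface. World frame = base frame: x ahead of the robot, y to its left, z up, the work surface at z = 0. Lengths are in m, angles in degrees, forces in N, time in s.
With the tool pointing down it reaches from about 0.375 to 0.925 m from the base axis. Payload 3.1 kg.
Tool frame: the origin (TCP) lies on the centre line of the jaws, within the pads' length; the fingertips stand 14 mm ahead of it and the grasp point (between the pads) lies 5 mm behind it; x points along the fingers, y is the direction in which the jaws open and shut, and the axes are right-handed (so a half turn about x gives the same grasp; the last joint's range is limited). The gripper opens to 85 mm and grips with 20 to 120 N. Pads are 22 mm wide; open, the fingers measure 114 mm over their backs; the gripper's body (76 mm by 85 mm) begins 54 mm behind the grasp point. The pads swing forward as they close: fully open they stand 13 mm farther back than shut.
Start: joints at [59.542, 21.939, 2.515, 91.553, -1.026, 66.532, -2.859], TCP at [0.273, -0.59, 0.245] pointing down, gripper open.
Joint ranges: [-149.38, 149.38], [-23.57, 123.04], [-84.95, 90], [0, 143.3], [-89.99, 269.99], [3.08, 112.72], [-163.45, 163.45]. Speed limits (degrees/s): [159.86, 159.86, 180, 180, 180, 180, 180].

## Interface

Orientations are given as a 3x3 rotation matrix whose columns are the frame's x, y, z axes.
In Python, from cell import r gives the robot as it stands.
- The arm moves only by the shell command python3 -m pendant 'ROWS'. ROWS is a JSON object of lists of equal length, an entry for each row: "turn": the turn, a rotation vector about the tool's x, y, z in units of pi rad (1.0 is pi rad), a list of three; "dp": the shift along the tool's x, y, z in units of 40 cm (1.0 is 40 cm), a list of three; "grip": the closure, from -1 (fully open) to 1 (shut), so that 0 is half open. A call has 1 to 8 rows; each row is the pose to reach, as a shift and turn from the pose commanded when the call began, along the tool's axes at that moment, turning the shorter way round; what a row does not reach only later rows make up. A row lasts 1/12 s, in which the tool goes at most 41.7 mm and 7.16 degrees, less where a joint would pass 70% of its speed; a pose out of reach is approached as far as the arm can. A call with a number of a shift or a turn outside -1 to 1 is refused whole. A call with a gripper value outside its range is refused whole. The fingers move at their own pace and stop on an object; the grip force is fixed at half the most. Time passes only in rows, so rows that repeat a pose let the fingers close. It gives the time, the measured TCP pose, the force and the opening at its end, in the units of the state.
- r.get_state(): the state, without advancing time (a new reading comes with each control period).
- r.get_image(name): name is "side" or "top" or "wrist"; returns the picture (480x640x3 uint8, red, green, blue); there is no depth.
- r.camera_model(name): a dict with "vfov" (degrees; the focal length in pixels is half the picture's height over the tangent of half this angle, whatever the lens; pixels are square), "cx", "cy" (the principal point, pixels), "origin" and "attitude" of the camera in the world. Camera axes: x right, y down, z forward; pixel columns grow to the right and rows downward; lengths in m; the calibration is good to about 2 mm. A picture is of the moment at which its call begins: read the wrist's pose just before it. camera_model takes no time and is no camera call; for the wrist camera it gives the pose at the moment of the call.
- r.sign_off(): hands the job in, once; it reports no verdict.
Trained networks look in the newest picture that a camera, given by its name, has taken for a name from the list of things; names that differ only in an ending like _2 or _b are one class to them, and where a whole thing is asked for, a point or a joint stands for the part that bears it (a point fixed in the world has none). Each returns a list of dicts, best first, with "conf" (0 to 1); they miss things now and then, are a little off and sometimes report something else, mostly with a low value. They report only what shows in the picture. A call takes as long as a camera call. They do not tell look-alikes from the thing itself.
- r.boxes_of(thing, camera): "box" ([left, top, right, bottom] in pixels, round what is visible of it).
- r.outline_of(thing, camera): "mask" (480x640 bool, what is visible of it) and "box" ([left, top, right, bottom] in pixels, round what is visible of it).
- r.spot_point(thing, camera): "pixel" ([column, row] in pixels: a listed point, or the origin of a listed thing).
The state is a dict: "clock": time; "qpos": joint angles; "joint_velocities": joint speeds; "joint_torque": joint torques, N m; "eef_pos": TCP position; "orientation": TCP orientation; "contact_force": force on the tool from outside, world axes, zero at the start; "torque": the same for the moment, N m; "grip_width": finger opening in m.
Only numpy, scipy, OpenCV 4.12 (cv2) and the standard library are available. Lean on these libraries where they do the work, as an engineer would, in place of code of your own. Each camera call takes 0.05 s, during which the arm holds its last target.

## Task

Make up the two-layer bracket kit: first lift the orange slide out of its notch, draw it back to the outermost notch of the rail and let it drop in, then lay every teal cassette flat in a floor slot of its own in the steel case, fit the grey divider level on its ledges above them, and stand every closed white pot (blue spot on the lid) in a recess of the divider. Last, lift the orange slide again, bring it to the innermost notch so that its tongue lies over the divider, and let it drop fully home. Leave the other instruments, the open pot, the slab and the brass disc where they lie.

Things in the scene. Friction and masses are not known exactly. Their poses are not given: they have to be found in the camera images.
- case: fixed open steel case, outside 226 (x) x 140 (y) x 54 mm high, inside 216 x 130; origin at the centre of its underside, x along its long side, y towards the notched rail on its +y side. Inside the long walls run ledges 9 mm wide, tops at 46 mm, for the divider. The rail is 48 mm wide, from y = 70 to 180 mm, its tooth tops 64 mm above the counter.
- slot1 (a point): centre of the floor of slot 1 of the case, 6 mm above the counter, axes as the case. The slot is 41 mm wide (case x) and 96 mm long (case y), fenced by walls 8 mm high; the three slots lie side by side, 66 mm apart
- slot2 (a point): centre of the floor of slot 2 of the case, 6 mm above the counter, axes as the case. The slot is 41 mm wide (case x) and 96 mm long (case y), fenced by walls 8 mm high; the three slots lie side by side, 66 mm apart
- slot3 (a point): centre of the floor of slot 3 of the case, 6 mm above the counter, axes as the case. The slot is 41 mm wide (case x) and 96 mm long (case y), fenced by walls 8 mm high; the three slots lie side by side, 66 mm apart
- divider_seat (a point): centre of the case at ledge height, 46 mm above the counter: the divider's origin comes here when it is seated; axes as the case
- keeper_slide (a joint): position (m) of the orange retaining slide along the rail, growing along case +y away from the case: 0 in the innermost notch (tongue reaches 40 mm over the divider), 0.028 in the middle notch (tongue still 12 mm over the opening), 0.056 in the outermost notch (tongue clear of the case). 2 mm of play either way in a notch, light friction. Starts in the middle notch.
- keeper_lift (a joint): height (m) of the orange slide above its resting place in a notch: 0 is fully dropped, the notches are 14 mm deep, so it passes a tooth only when lifted more; the stop is at 32 mm. It drops by its own weight (150 g); it cannot turn or come off the rail.
- keeper_grip (a point): point on the orange slide's upright grip tab, 88 mm above the counter when dropped, axes as the case, moving with the slide. The tab is 26 mm (case x) x 18 mm (case y), from 62 to 106 mm above the counter when dropped; the tongue (22 mm wide, top at 62 mm) runs from below it 70 mm towards the case (-y).
- divider: loose flat pale grey-blue divider, 209 (x) x 123 (y) x 6 mm, 220 g; origin at the centre of its underside, z up. A black handle bar stands on its centre: 52 mm along its x, 14 mm thick along y, top 42 mm above the underside. On either side is a square recess for a pot (62 mm inside, white fence 5 mm high). It may be fitted either way round (half turn).
- recess1 (a point): centre of the floor of recess 1 of the divider, on the plate's top (6 mm above its underside, 66 mm to the -x side of its centre); moves with the divider
- recess2 (a point): centre of the floor of recess 2 of the divider, on the plate's top (6 mm above its underside, 66 mm to the +x side of its centre); moves with the divider
- cassette1: teal bracket cassette, a closed bar 36 x 90 x 36 mm, about 90 g, origin at its centre (18 mm above what it lies on), long side along its y; any of its four long faces may be up. May be absent (None).
- cassette2: teal bracket cassette, a closed bar 36 x 90 x 36 mm, about 90 g, origin at its centre (18 mm above what it lies on), long side along its y; any of its four long faces may be up. May be absent (None).
- cassette3: teal bracket cassette, a closed bar 36 x 90 x 36 mm, about 90 g, origin at its centre (18 mm above what it lies on), long side along its y; any of its four long faces may be up. May be absent (None).
- pot1: closed white bracket pot with a flat lid with a blue spot, round, 56 mm across and 36 mm high, about 100 g, origin at the centre of its underside, z up. May be absent (None).
- pot2: closed white bracket pot with a flat lid with a blue spot, round, 56 mm across and 36 mm high, about 100 g, origin at the centre of its underside, z up. May be absent (None).
- scaler: chrome scaler with knurled handle, about 150 mm long, lying beyond the case; bystander, origin near its middle
- probe: thin steel explorer probe, about 160 mm long, lying beyond the case; bystander, origin at its middle
- bite_plate: blue acrylic U-shaped bite plate, about 66 x 62 x 10 mm, bystander, origin at its middle on the counter
- spare_pot: open empty white pot, 60 mm across and 45 mm high, near the robot; bystander, origin under its centre
- mixing_slab: glass mixing slab 80 x 120 x 12 mm near the robot; bystander, origin under its centre
- tape_gauge: brass disc weight, 52 mm across and 18 mm high, far left; bystander, origin under its centre
Mind the look-alikes: they are no part of the job. What is shaped like the cassette2 but purple or red is not meant.

How it is judged:
By the outcome, as a careful person would: the job done as asked, in the order asked, and still so for the second after the job is handed in, with the robot touching nothing.
Of cassette1, cassette2, cassette3 only 2 to 3 are there at a start; the rules pass over those that are not, and their reading is None.
Of pot1, pot2 only 1 to 2 are there at a start; the rules pass over those that are not, and their reading is None.
At some moment in a run one of cassette1, cassette2, cassette3, pot1, pot2 may be knocked a few centimetres aside while the robot is not near it.
Once in a run the grip may slacken for a moment while it holds something.
It also fails if it takes over 200 s, if anything falls off the work surface, if the arm or the gripper's body presses on something with over 40 N, if the wrist force passes 120 N, or if a joint passes its speed limit or range.

## Working session

There is one attempt and no reset: what is moved stays moved. The work goes in short steps, Python scripts to look and compute and a shell command to move; the robot and the scene stay as the last step left them, time stands still between calls to the robot, and variables do not carry over. Pictures are saved under pics/ and viewed, and the job is handed in when it is done.

```bash
ls; mkdir -p pics; python3 - <<'E'
from cell import r
import cv2,numpy as np
s=r.get_state();print({k:np.round(v,3).tolist() for k,v in s.items()})
for n in ["side","top","wrist"]:
    im=r.get_image(n);cv2.imwrite(f"pics/{n}0.png",im[:,:,::-1])
    print(n,r.camera_model(n))
E
```

```text
pics
{'clock': 0.0, 'qpos': [59.542, 21.993, 2.511, 91.649, -1.026, 66.532, -2.857], 'joint_velocities': [0.026, 0.023, -0.003, -0.041, 0.047, 0.087, -0.011], 'joint_torque': [0.0, -43.346, 1.024, -24.951, 0.01, 0.011, -0.0], 'eef_pos': [0.273, -0.589, 0.244], 'orientation': [[-0.001, 0.42, -0.907], [0.002, -0.907, -0.42], [-1.0, -0.003, 0.0]], 'contact_force': [0.65, -0.01, -0.9], 'torque': [-0.026, 0.042, -0.007], 'grip_width': 0.085}
side {'vfov': 52.90253157260383, 'cx': 313.734630113493, 'cy': 241.98498876624365, 'origin': array([0.45457442, 1.03975071, 0.67779185]), 'attitude': array([[-0.99378684, -0.06337311,  0.09149627],
       [-0.11119176,  0.52903248, -0.84128534],
       [ 0.00491037, -0.84623193, -0.53279208]])}
top {'vfov': 45.07248640201371, 'cx': 323.9963103191816, 'cy': 243.678328613637, 'origin': array([0.30830607, 0.07610146, 1.34502183]), 'attitude': array([[ 0.00191815, -0.9763499 ,  0.21618787],
       [-0.99998986, -0.00275371, -0.00356384],
       [ 0.00407487, -0.21617885, -0.97634528]])}
wrist {'vfov': 70.02003020200343, 'cx': 323.1730113477536, 'cy': 247.2172240443296, 'origin': array([ 0.33891847, -0.55812813,  0.37209785]), 'attitude': array([[ 0.42049393, -0.867585  , -0.26548283],
       [-0.90729396, -0.40260158, -0.12136572],
       [-0.00158873,  0.29190451, -0.95644615]])}
```

View pics/top0.png

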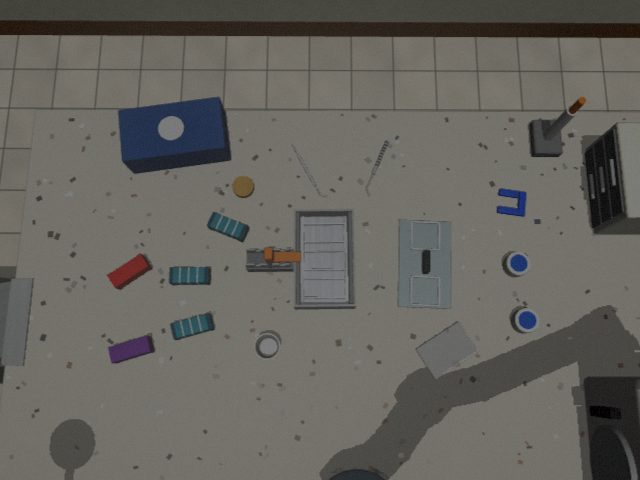

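View pics/side0.png

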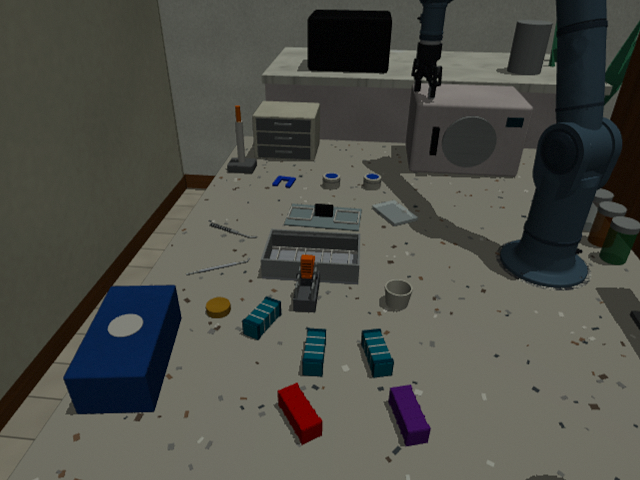

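View pics/wrist0.png

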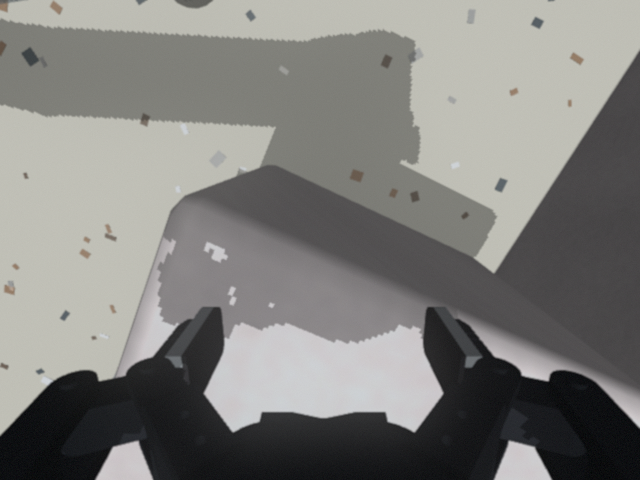

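```bash
cat > h.py <<'E'
from cell import r
import cv2,numpy as np
from scipy.optimize import minimize
from scipy.spatial.transform import Rotation as R
def cam(n):
    c=r.camera_model(n); f=240/np.tan(np.radians(c['vfov'])/2)
    return dict(K=np.array([[f,0,c['cx']],[0,f,c['cy']],[0,0,1]]),o=np.array(c['origin']),A=np.array(c['attitude']))
def proj(c,P):
    p=(np.atleast_2d(P)-c['o'])@c['A']@c['K'].T
    return p[:,:2]/p[:,2:]
def ray(c,uv):
    d=c['A']@np.linalg.inv(c['K'])@np.array([uv[0],uv[1],1.]); return d/np.linalg.norm(d)
def onz(c,uv,z):
    d=ray(c,uv); return c['o']+d*(z-c['o'][2])/d[2]
def tri(obs):
    A=np.zeros((3,3));b=np.zeros(3)
    for c,uv in obs:
        d=ray(c,uv);M=np.eye(3)-np.outer(d,d);A+=M;b+=M@c['o']
    X=np.linalg.solve(A,b)
    return X,[np.linalg.norm(proj(c,X)[0]-uv) for c,uv in obs]
def save(im,name): cv2.imwrite(f"pics/{name}.png",np.ascontiguousarray(im[:,:,::-1]))
def goal(pos,down_yaw=None,Rg=None):
    """print dp/turn from measured pose. down_yaw: world angle (deg) of tool y axis (jaw axis)"""
    s=r.get_state();p=np.array(s['eef_pos']);R0=np.array(s['orientation'])
    if Rg is None:
        if down_yaw is None: Rg=R0
        else:
            best=None
            for k in (0,180):
                a=np.radians(down_yaw+k);x=np.array([0,0,-1.]);y=np.array([np.cos(a),np.sin(a),0])
                Rc=np.stack([x,y,np.cross(x,y)],1)
                t=R.from_matrix(R0.T@Rc).magnitude()
                if best is None or t<best[0]: best=(t,Rc)
            Rg=best[1]
    dp=R0.T@(np.array(pos)-p)/0.4; tv=R.from_matrix(R0.T@Rg).as_rotvec()/np.pi
    print("at",np.round(p,4),"dp",np.round(dp,4).tolist(),"turn",np.round(tv,4).tolist(),"rows",round(max(np.linalg.norm(dp)*.4/.0417,np.linalg.norm(tv)*180/7.16),1),"t",round(s['clock'],1))
E
python3 - <<'E'
from h import *
T=cam('top');S=cam('side')
ims={n:r.get_image(n) for n in('top','side')}
for th in ['case','keeper_grip','divider','cassette1','pot1','slot1','slot2','slot3','divider_seat','recess1','recess2']:
    a=r.spot_point(th,'top');b=r.spot_point(th,'side')
    print(th,[(np.round(i['pixel'],1).tolist(),round(i['conf'],2)) for i in a],[(np.round(i['pixel'],1).tolist(),round(i['conf'],2)) for i in b])
    for i in a:
        for j in b:
            if min(i['conf'],j['conf'])<.3: continue
            X,e=tri([(T,np.array(i['pixel'])),(S,np.array(j['pixel']))])
            if max(e)<4: print('   ',np.round(X,4),np.round(e,1))
E
```

```text
case [([513.2, 267.1], 0.38)] [([314.0, 261.4], 0.79)]
    [ 0.6214 -0.508  -0.3921] [0. 0.]
keeper_grip [([268.7, 253.4], 0.75), ([190.8, 278.1], 0.39)] [([306.1, 261.9], 0.88), ([217.7, 268.6], 0.74)]
    [0.5632 0.1938 0.0905] [0.2 0.2]
divider [([422.0, 261.8], 0.62)] [([325.3, 216.5], 0.94)]
    [ 0.5567 -0.1592  0.0077] [2.  1.6]
cassette1 [([229.5, 228.6], 0.87), ([130.4, 345.8], 0.8), ([193.9, 325.4], 0.75), ([129.3, 271.7], 0.67), ([193.4, 278.0], 0.55)] [([312.4, 354.1], 0.8), ([260.8, 318.3], 0.79), ([296.3, 414.4], 0.69), ([377.7, 353.3], 0.56), ([407.6, 417.6], 0.56)]
    [0.6423 0.2958 0.0113] [1.1 1.2]
    [0.3604 0.5099 0.0148] [2.  2.8]
    [0.4078 0.3685 0.0131] [1.5 1.8]
    [0.5163 0.4893 0.1187] [0.4 0.5]
    [0.5364 0.5247 0.0136] [0.6 0.9]
    [0.5251 0.3769 0.0038] [1.3 1.5]
    [ 0.5507  0.4085 -0.137 ] [2.3 3. ]
pot1 [([523.2, 318.1], 0.94), ([513.0, 265.7], 0.65)] [([330.5, 186.1], 0.73), ([368.7, 187.8], 0.69), ([312.5, 267.3], 0.68)]
    [ 0.4315 -0.3941 -0.0085] [0. 0.]
    [ 0.5547 -0.3764 -0.0012] [0.2 0.1]
    [ 0.6304 -0.5199 -0.4288] [0.6 0.5]
slot1
[... 594 characters left out ...]
)] [([339.9, 264.1], 0.91), ([311.9, 260.2], 0.85), ([286.5, 260.9], 0.75)]
    [0.5627 0.0709 0.0109] [0.7 0.6]
    [0.4943 0.0702 0.0046] [0.5 0.5]
    [0.6271 0.0755 0.0074] [0.3 0.3]
divider_seat [([323.5, 255.3], 0.98)] [([311.5, 249.1], 0.64), ([395.0, 304.4], 0.16)]
    [0.5669 0.0725 0.045 ] [0.8 0.8]
recess1 [([423.3, 292.8], 0.92), ([422.2, 234.7], 0.82)] [([300.4, 213.9], 0.85), ([343.3, 218.8], 0.55)]
    [ 4.950e-01 -1.617e-01  4.000e-04] [2.5 2.1]
    [ 0.6254 -0.162   0.0092] [0.5 0.4]
recess2 [([423.3, 292.8], 0.92), ([422.2, 234.7], 0.82)] [([300.4, 213.9], 0.85), ([343.3, 218.8], 0.55)]
    [ 4.950e-01 -1.617e-01  4.000e-04] [2.5 2.1]
    [ 0.6254 -0.162   0.0092] [0.5 0.4]
```

```bash
python3 - <<'E'
from h import *
goal((0.56,0.19,0.30),-90)
E
```

```text
at [ 0.2732 -0.5898  0.2453] dp [-0.1368, -1.4675, -1.47] turn [0.1381, -0.0, 0.0] rows 20.0 t 1.4
```

```bash
python3 -m pendant '{"dp":[[-0.1,-0.05,-0.05],[-0.137,-0.6,-0.6],[-0.137,-0.6,-0.6],[-0.137,-0.6,-0.6],[-0.137,-0.6,-0.6],[-0.137,-0.6,-0.6],[-0.137,-0.6,-0.6],[-0.137,-0.6,-0.6]],"turn":[[0,0,0],[0.138,0,0],[0.138,0,0],[0.138,0,0],[0.138,0,0],[0.138,0,0],[0.138,0,0],[0.138,0,0]],"grip":[-1,-1,-1,-1,-1,-1,-1,-1]}'; python3 - <<'E'
from h import *
goal((0.56,0.19,0.30),-90)
E
```

```text
clock: 2.02
eef_pos: [0.3814, -0.2939, 0.2988]
orientation: [[0.001, 0.0, -1.0], [-0.001, -1.0, -0.0], [-1.0, 0.001, -0.001]]
contact_force: [1.3, -0.2, 0.6]
grip_width: 0.0856
at [ 0.3814 -0.2939  0.2988] dp [-0.0035, -1.2098, -0.4466] turn [0.0, -0.0002, -0.0002] rows 12.4 t 2.0
```

```bash
python3 -m pendant '{"dp":[[0,-1,-0.37],[0,-1,-0.37],[0,-1,-0.37],[0,-1,-0.37],[0,-1,-0.37],[0,-1,-0.37],[0,-1,-0.37],[0,-1,-0.37]],"turn":[[0,0,0],[0,0,0],[0,0,0],[0,0,0],[0,0,0],[0,0,0],[0,0,0],[0,0,0]],"grip":[-1,-1,-1,-1,-1,-1,-1,-1]}'; python3 - <<'E'
from h import *
goal((0.56,0.19,0.30),-90)
save(r.get_image('wrist'),'w1')
E
```

```text
clock: 2.68
eef_pos: [0.497, 0.0187, 0.2989]
orientation: [[0.001, 0.0, -1.0], [-0.0, -1.0, -0.0], [-1.0, 0.0, -0.001]]
contact_force: [0.2, -0.6, 0.4]
grip_width: 0.0857
at [0.497  0.0187 0.2989] dp [-0.0028, -0.4282, -0.1575] turn [0.0, -0.0004, -0.0001] rows 4.4 t 2.7
```

View pics/w1.png

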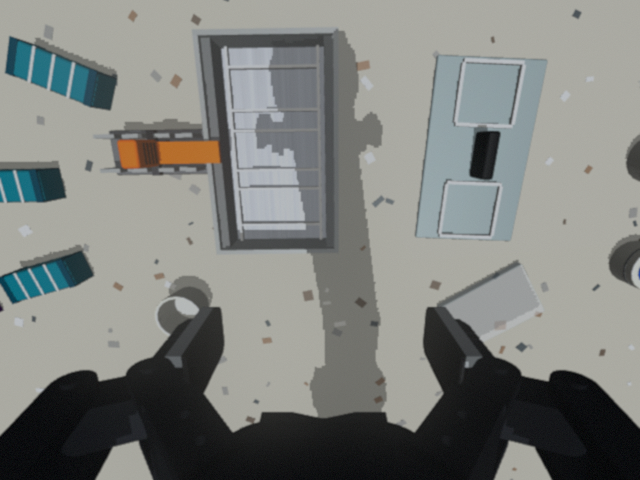

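```bash
python3 - <<'E'
from h import *
W=cam('wrist');T=cam('top');S=cam('side')
im=r.get_image('wrist')
def rep(c,uvs,z):
    P=np.array([onz(c,u,z) for u in uvs]);print(np.round(P[:,:2],4).tolist(), 'centre',np.round(P.mean(0),4))
    d=np.linalg.norm(np.roll(P,-1,0)-P,axis=1);print('  sides',np.round(d,4))
    for i in range(4):
        e=P[(i+1)%4]-P[i];print('   ang',round(np.degrees(np.arctan2(e[1],e[0])),2),end='')
    print()
for n in ('case','divider','keeper_slide'):
    for cn,c in(('wrist',W),('top',T)):
        if cn=='top': r.get_image('top')
        o=r.outline_of(n,cn)
        if not o: print(n,cn,'none');continue
        m=o[0]['mask'].astype(np.uint8);cnt=max(cv2.findContours(m,0,2)[0],key=cv2.contourArea)
        h=cv2.convexHull(cnt);q=cv2.approxPolyDP(h,8,True)[:,0]
        print(n,cn,o[0]['conf'],q.tolist())
        r.get_image('wrist')
rep(W,[(194,31),(337,29),(334,248),(217,251)],.054)
rep(W,[(437,54),(547,60),(511,240),(416,238)],.006)
for n in ('recess1','slot1','divider_seat','keeper_grip','divider','cassette1'):
    print(n,[(np.round(i['pixel'],1).tolist(),round(i['conf'],2)) for i in r.spot_point(n,'wrist')])
E
```

```text
case wrist 0.92 [[354, 32], [348, 255], [230, 256], [115, 172], [109, 136], [209, 32]]
case top 0.93 [[328, 209], [350, 306], [294, 308], [246, 269], [246, 250], [294, 209]]
divider wrist 0.56 [[435, 54], [543, 59], [506, 239], [413, 234]]
divider top 0.7 [[409, 220], [449, 225], [446, 308], [416, 297]]
keeper_slide wrist 0.81 [[112, 143], [149, 130], [213, 141], [217, 160], [150, 174], [119, 167]]
keeper_slide top 0.64 [[264, 248], [300, 260], [268, 267]]
[[0.6741, 0.1581], [0.6774, 0.0209], [0.4587, 0.0188], [0.453, 0.1527]] centre [0.5658 0.0876 0.054 ]
  sides [0.1372 0.2187 0.134  0.2212]
   ang -88.64   ang -179.46   ang 92.43   ang 1.4
[[0.6682, -0.0906], [0.6638, -0.2119], [0.4583, -0.2074], [0.4591, -0.0866]] centre [ 0.5624 -0.1491  0.006 ]
  sides [0.1215 0.2055 0.1208 0.2092]
   ang -92.1   ang 178.74   ang 89.63   ang -1.09
recess1 [([464.7, 209.2], 0.65), ([488.6, 92.7], 0.62)]
slot1 [([271.9, 91.5], 0.86), ([274.2, 153.4], 0.81), ([280.1, 204.1], 0.64), ([627.4, 263.8], 0.55), ([9.7, 179.1], 0.33)]
divider_seat [([270.7, 151.5], 0.55)]
keeper_grip [([137.8, 152.7], 0.81)]
divider [([473.8, 150.3], 0.73)]
cassette1 [([12.0, 179.4], 0.72), ([64.4, 74.2], 0.7), ([49.1, 277.0], 0.59)]
```

```bash
cat >> h.py <<'E'
def rep(c,uvs,z):
    P=np.array([onz(c,u,z) for u in uvs]);print(np.round(P[:,:2],4).tolist(), 'centre',np.round(P.mean(0),4))
    d=np.linalg.norm(np.roll(P,-1,0)-P,axis=1)
    a=[np.degrees(np.arctan2(*(P[(i+1)%4]-P[i])[1::-1])) for i in range(4)]
    print('  sides',np.round(d,4),'ang',np.round(a,2))
E
python3 - <<'E'
from h import *
W=cam('wrist');save(r.get_image('wrist'),'w2')
rep(W,[(209,32),(354,32),(348,255),(230,256)],.054)
goal((0.5,0.05,0.3),-90)
E
```

```text
[[0.6704, 0.1256], [0.6705, -0.0126], [0.4466, -0.0118], [0.4454, 0.1233]] centre [0.5582 0.0561 0.054 ]
  sides [0.1382 0.2238 0.1351 0.225 ] ang [-89.96 179.78  90.53   0.59]
at [0.4967 0.0169 0.2984] dp [-0.0041, -0.0828, -0.0084] turn [0.0001, -0.0, 0.0] rows 0.8 t 3.9
```

View pics/w2.png

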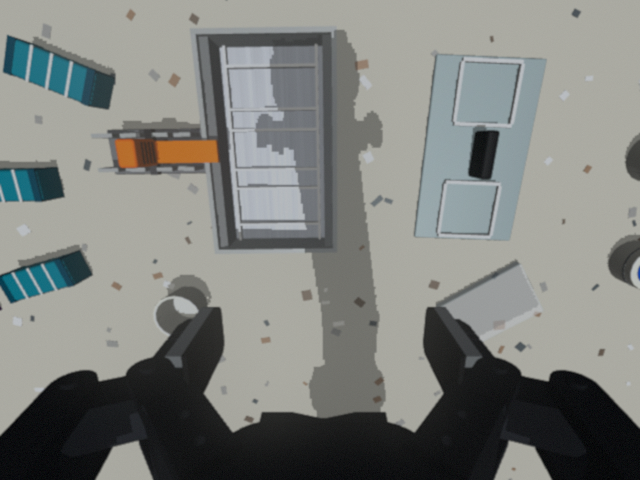

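```bash
python3 - <<'E'
from h import *
im=r.get_image('top')
save(cv2.resize(im[180:340,230:470],None,fx=3.3,fy=3.3,interpolation=cv2.INTER_CUBIC),'t1')
im=r.get_image('side')
save(cv2.resize(im[190:320,230:430],None,fx=4,fy=4,interpolation=cv2.INTER_CUBIC),'s1')
E
```

```text
(no output)
```

View pics/t1.png

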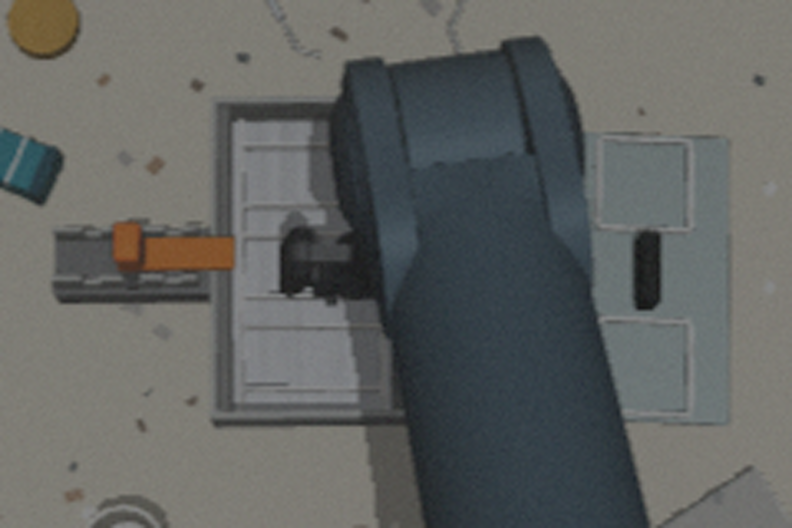

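View pics/s1.png

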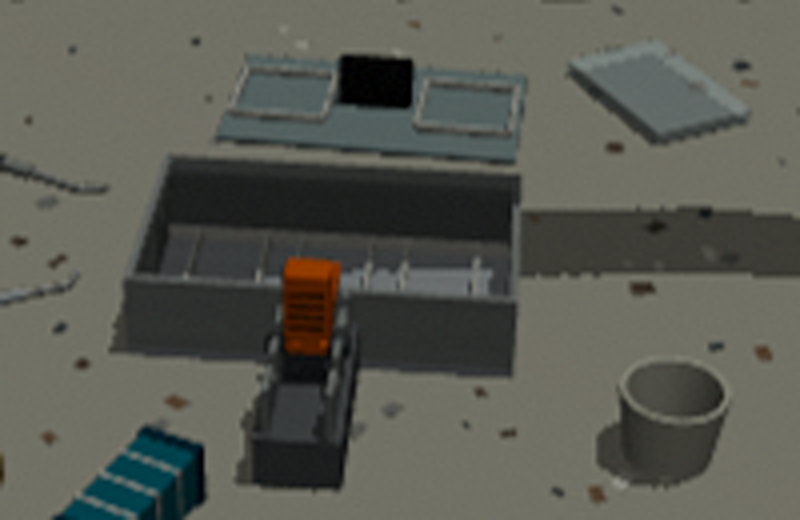

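```bash
python3 - <<'E'
import cv2
im=cv2.imread('pics/top0.png')
cv2.imwrite('pics/t2.png',cv2.resize(im[200:320,240:460],None,fx=3.6,fy=3.6,interpolation=cv2.INTER_CUBIC))
im=cv2.imread('pics/w2.png')
cv2.imwrite('pics/w2z.png',cv2.resize(im[10:260,95:355],None,fx=2.4,fy=2.4,interpolation=cv2.INTER_CUBIC))
E
```

```text
(no output)
```

View pics/t2.png

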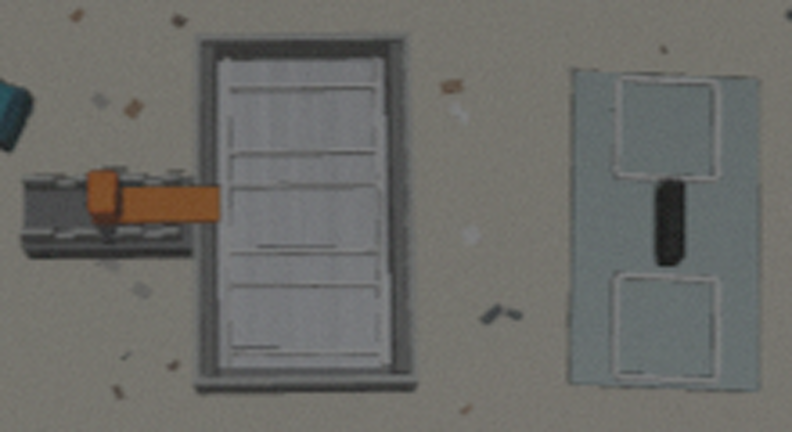

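View pics/w2z.png

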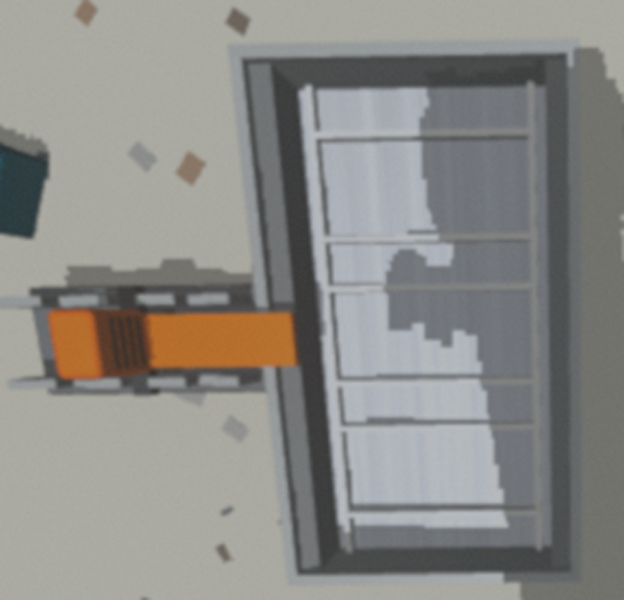

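```bash
python3 - <<'E'
from h import *
W=cam('wrist');T=cam('top');S=cam('side')
rep(T,[(295.6,211.1),(352.5,210.6),(355.6,306.4),(294.2,306.4)],.054)
rep(W,[(190.8,29.6),(335.4,27.5),(335.8,251.7),(217.9,252.5)],.054)
# side: rim corners  s1 /4+(230,190)
s=lambda x,y:(x/4+230,y/4+190)
rep(S,[s(168,156),s(521,176),s(516,299),s(125,281)],.054)
rep(S,[s(243,56),s(526,75),s(516,160),s(216,140)],.006)
t=lambda x,y:(x/3.6+240,y/3.6+200)
rep(T,[t(572,70),t(760,77),t(760,389),t(569,384)],.006)
rep(W,[(435,54),(546,60),(511,240),(415,238)],.006)
print(np.round(W['o'],3),np.round(W['A'],4).tolist(),r.get_state()['orientation'])
E
```

```text
[[0.6712, 0.1373], [0.6728, 0.0055], [0.4509, 0.0005], [0.4506, 0.1376]] centre [0.5614 0.0702 0.054 ]
  sides [0.1318 0.222  0.1371 0.2206] ang [-8.9300e+01 -1.7871e+02  9.0140e+01 -9.0000e-02]
[[0.6723, 0.1427], [0.6742, 0.0051], [0.4506, 0.0022], [0.4496, 0.1367]] centre [0.5617 0.0717 0.054 ]
  sides [0.1376 0.2236 0.1345 0.2228] ang [ -89.23 -179.26   90.42    1.53]
[[0.6735, 0.006], [0.4506, 0.0038], [0.4494, 0.1386], [0.6722, 0.147]] centre [0.5614 0.0738 0.054 ]
  sides [0.2229 0.1348 0.2229 0.141 ] ang [-179.44   90.52    2.16  -89.44]
[[0.6618, -0.2244], [0.451, -0.2198], [0.4543, -0.0966], [0.6614, -0.0989]] centre [ 0.5571 -0.1599  0.006 ]
  sides [0.2108 0.1233 0.2071 0.1255] ang [178.76  88.44  -0.64 -89.86]
[[0.6647, -0.108], [0.6603, -0.233], [0.4529, -0.2235], [0.4558, -0.1006]] centre [ 0.5584 -0.1663  0.006 ]
  sides [0.125  0.2076 0.1229 0.209 ] ang [-92.03 177.39  88.64  -2.02]
[[0.6624, -0.1057], [0.6566, -0.2284], [0.451, -0.2228], [0.4536, -0.1002]] centre [ 0.5559 -0.1643  0.006 ]
  sides [0.1228 0.2057 0.1226 0.2089] ang [-92.71 178.46  88.78  -1.5 ]
[0.569 0.017 0.426] [[0.0005, -0.9566, -0.2915], [-1.0, -0.0003, -0.0008], [0.0007, 0.2915, -0.9566]] [[-1.25756518e-05  3.71551219e-04 -9.99999931e-01]
 [ 1.37835824e-05 -9.99999931e-01 -3.71551392e-04]
 [-1.00000000e+00 -1.37882539e-05  1.25705296e-05]]
```

```bash
python3 - <<'E'
from h import *
goal((0.552,0.194,0.22),-89)
E
python3 -m pendant '{"dp":[[0,-0.44,-0.12],[0,-0.44,-0.12],[0,-0.44,-0.12],[0.1,-0.44,-0.138],[0.2,-0.44,-0.138],[0.2,-0.44,-0.138],[0.2,-0.44,-0.138],[0.2,-0.44,-0.138]],"turn":[[0,0,0],[0,0,0],[0,0,0],[0,0,0],[0,0,0],[-0.0055,0,0],[-0.0055,0,0],[-0.0055,0,0]],"grip":[-0.5,-0.5,-0.5,-0.5,-0.5,-0.5,-0.5,-0.5]}'
python3 -m pendant '{"dp":[[0,0,0],[0,0,0]],"turn":[[0,0,0],[0,0,0]],"grip":[-0.5,-0.5]}'
python3 - <<'E'
from h import *
goal((0.56,0.194,0.10),-89)
save(r.get_image('wrist'),'w3')
print([(np.round(i['pixel'],1).tolist(),round(i['conf'],2)) for i in r.spot_point('keeper_grip','wrist')])
E
```

```text
at [0.4967 0.0168 0.2983] dp [0.1959, -0.4428, -0.1385] turn [-0.0054, 0.0, 0.0] rows 4.8 t 4.0
clock: 4.65
eef_pos: [0.5509, 0.1927, 0.2171]
orientation: [[-0.003, 0.018, -1.0], [-0.001, -1.0, -0.018], [-1.0, 0.001, 0.003]]
contact_force: [1.0, -0.4, 0.3]
grip_width: 0.0639
clock: 4.82
eef_pos: [0.5533, 0.1919, 0.2206]
orientation: [[0.004, 0.015, -1.0], [0.0, -1.0, -0.015], [-1.0, -0.0, -0.004]]
contact_force: [0.6, -0.2, 0.5]
grip_width: 0.0642
at [0.5533 0.1919 0.2206] dp [0.3016, -0.0049, -0.0156] turn [-0.0007, -0.0012, 0.0001] rows 2.9 t 4.8
[([319.8, 230.0], 0.76)]
```

View pics/w3.png

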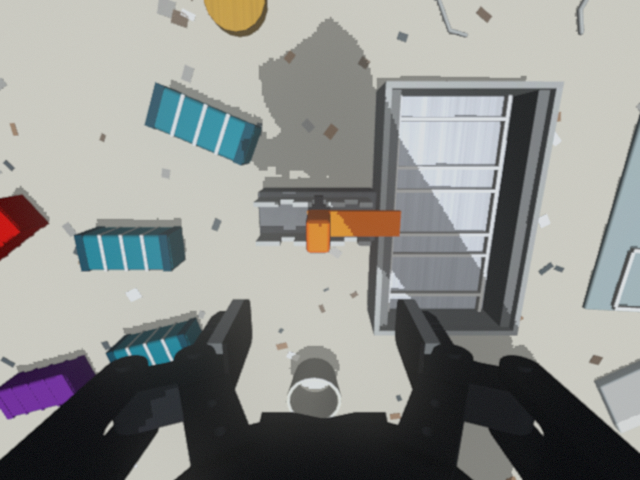

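```bash
python3 - <<'E'
from h import *
W=cam('wrist');im=r.get_image('wrist')
save(cv2.resize(im[60:350,250:580],None,fx=2.4,fy=2.05,interpolation=cv2.INTER_CUBIC),'w4')
save(cv2.resize(im[200:270,290:350],None,fx=8,fy=8,interpolation=cv2.INTER_CUBIC),'w5')
print(np.round(W['o'],3),W['A'].round(3).tolist(), r.get_state()['eef_pos'])
E
```

```text
[0.625 0.193 0.349] [[0.015, -0.958, -0.288], [-1.0, -0.015, -0.005], [0.001, 0.288, -0.958]] [0.55289574 0.19209202 0.22028553]
```

View pics/w4.png

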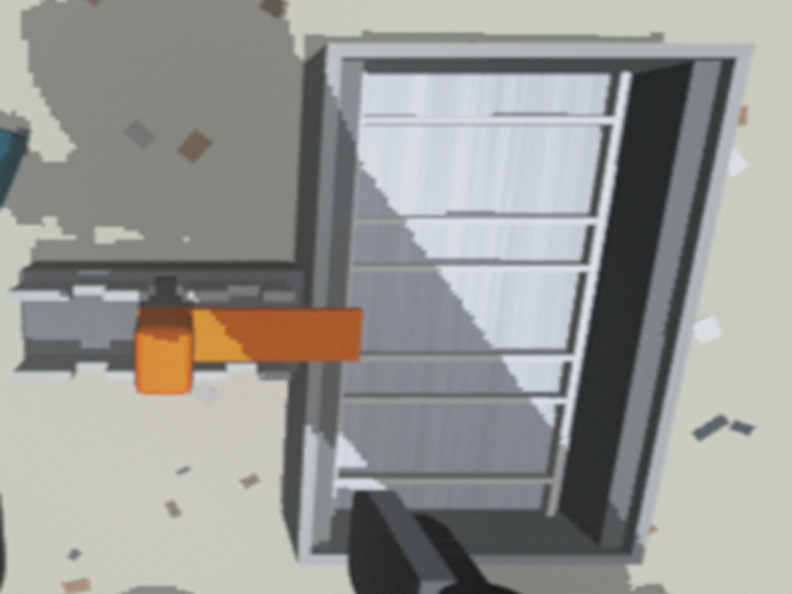

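View pics/w5.png

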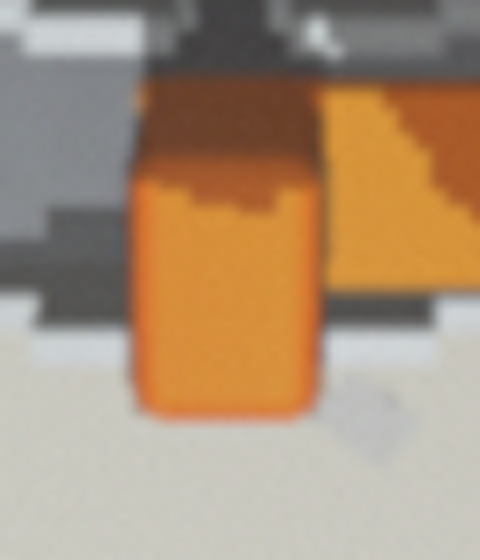

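```bash
python3 - <<'E'
from h import *
W=cam('wrist')
rep(W,[(306.3,220.6),(330.2,220.6),(330.2,252.2),(306.3,252.2)],.106)
rep(W,[(386.3,81.5),(563.3,82),(516.7,333.2),(374.2,333.2)],.054)
g=lambda x,y:(250+x/2.4,60+y/2.05)
# slot walls at z .014 tops
for p in [(487,120),(478,219),(472,267),(465,357),(457,399),(447,480)]: print(np.round(onz(W,g(*p),.014),4))
rep(W,[g(362,72),g(628,72),g(552,515),g(335,510)],.014)
goal((0.56,0.194,0.10),-89)
E
```

```text
[[0.5721, 0.2045], [0.5724, 0.1872], [0.5484, 0.1867], [0.5482, 0.2044]] centre [0.5603 0.1957 0.106 ]
  sides [0.0173 0.0239 0.0177 0.0239] ang [-8.9100e+01 -1.7876e+02  9.0890e+01  9.0000e-02]
[[0.6729, 0.1444], [0.6748, 0.0056], [0.4523, 0.0024], [0.4502, 0.1408]] centre [0.5625 0.0733 0.054 ]
  sides [0.1388 0.2225 0.1384 0.2228] ang [ -89.24 -179.17   90.88    0.93]
[0.6495 0.0746 0.014 ]
[0.6063 0.0728 0.014 ]
[0.5842 0.0725 0.014 ]
[0.5402 0.0702 0.014 ]
[0.5184 0.0711 0.014 ]
[0.4743 0.0704 0.014 ]
[[0.6684, 0.1239], [0.67, 0.0242], [0.4549, 0.0209], [0.4563, 0.1188]] centre [0.5624 0.072  0.014 ]
  sides [0.0997 0.2151 0.0979 0.2122] ang [ -89.09 -179.12   89.18    1.37]
at [0.5529 0.1921 0.2203] dp [0.3008, -0.0044, -0.0168] turn [-0.0006, -0.0011, 0.0001] rows 2.9 t 5.0
```

```bash
python3 - <<'E'
from h import *
goal((0.5603,0.1957,0.087),-89.05)
E
python3 -m pendant '{"dp":[[0.08,-0.0095,-0.0175],[0.16,-0.0095,-0.0175],[0.24,-0.0095,-0.0175],[0.29,-0.0095,-0.0175],[0.333,-0.0095,-0.0175],[0.333,-0.0095,-0.0175],[0.333,-0.0095,-0.0175]],"turn":[[0,0,0],[0,0,0],[0,0,0],[0,0,0],[0,0,0],[0,0,0],[0,0,0]],"grip":[-0.5,-0.5,-0.5,-0.5,-0.5,-0.5,-0.5]}'
python3 -m pendant '{"dp":[[0,0,0],[0,0,0],[0,0,0],[0,0,0],[0,0,0],[0,0,0]],"turn":[[0,0,0],[0,0,0],[0,0,0],[0,0,0],[0,0,0],[0,0,0]],"grip":[1,1,1,1,1,1]}'
```

```text
at [0.5529 0.1921 0.2203] dp [0.3333, -0.0087, -0.0175] turn [-0.0003, -0.0011, 0.0001] rows 3.2 t 5.0
clock: 5.55
eef_pos: [0.5585, 0.1961, 0.0851]
orientation: [[-0.001, 0.017, -1.0], [-0.001, -1.0, -0.017], [-1.0, 0.001, 0.001]]
contact_force: [0.5, 1.0, -0.4]
grip_width: 0.0638
clock: 6.05
eef_pos: [0.5599, 0.1972, 0.0868]
orientation: [[0.003, 0.017, -1.0], [0.001, -1.0, -0.017], [-1.0, -0.001, -0.003]]
contact_force: [-0.1, -0.2, 5.8]
grip_width: 0.0172
```

```bash

python3 -m pendant '{"dp":[[-0.02,0,0],[-0.04,0,0],[-0.058,0,0],[-0.058,0,0],[-0.058,-0.02,0],[-0.058,-0.045,0],[-0.058,-0.07,0],[-0.058,-0.07,0]],"turn":[[0,0,0],[0,0,0],[0,0,0],[0,0,0],[0,0,0],[0,0,0],[0,0,0],[0,0,0]],"grip":[1,1,1,1,1,1,1,1]}'
python3 -m pendant '{"dp":[[0,0,0],[0,0,0],[0.02,0,0],[0.035,0,0],[0.048,0,0],[0.053,0,0],[0.053,0,0]],"turn":[[0,0,0],[0,0,0],[0,0,0],[0,0,0],[0,0,0],[0,0,0],[0,0,0]],"grip":[1,1,1,1,1,1,1]}'
python3 - <<'E'
from h import *
s=r.get_state();print(s['eef_pos'],s['grip_width'],s['contact_force'])
im=r.get_image('side');save(cv2.resize(im[200:330,230:430],None,fx=4,fy=4,interpolation=cv2.INTER_CUBIC),'s2')
E
```

```text
clock: 6.72
eef_pos: [0.5589, 0.2287, 0.1089]
orientation: [[0.003, 0.021, -1.0], [0.003, -1.0, -0.021], [-1.0, -0.003, -0.003]]
contact_force: [3.9, 0.0, -1.7]
grip_width: 0.017
clock: 7.3
eef_pos: [0.5591, 0.2246, 0.0869]
orientation: [[0.001, 0.017, -1.0], [0.0, -1.0, -0.017], [-1.0, -0.0, -0.001]]
contact_force: [4.5, 0.5, -0.2]
grip_width: 0.0171
[0.55906153 0.22460206 0.08689836] 0.01713239787148922 [ 4.52744833  0.47101667 -0.17821602]
```

View pics/s2.png

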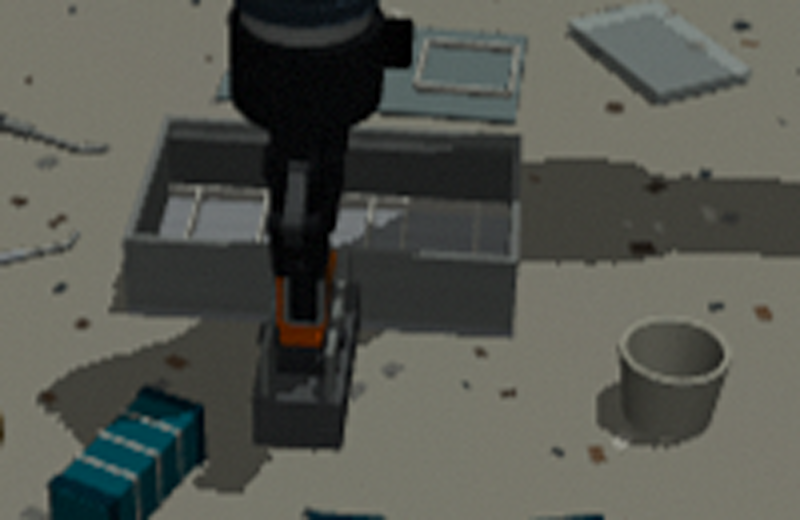

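```bash

python3 -m pendant '{"dp":[[0,0,0],[0,0,0],[0,0,0],[-0.1,0,0],[-0.2,0,0],[-0.3,0,0],[-0.4,0,0],[-0.45,0,0]],"turn":[[0,0,0],[0,0,0],[0,0,0],[0,0,0],[0,0,0],[0,0,0],[0,0,0],[0,0,0]],"grip":[-0.5,-0.5,-0.5,-0.5,-0.5,-0.5,-0.5,-0.5]}'
python3 - <<'E'
from h import *
goal((0.52,0.30,0.28),-30)
im=r.get_image('side');save(cv2.resize(im[200:330,230:430],None,fx=4,fy=4,interpolation=cv2.INTER_CUBIC),'s3')
print(np.round(r.get_state()['qpos'],1))
E
```

```text
clock: 8.02
eef_pos: [0.5586, 0.2264, 0.2723]
orientation: [[0.004, 0.019, -1.0], [0.002, -1.0, -0.019], [-1.0, -0.002, -0.004]]
contact_force: [1.0, 0.5, 1.6]
grip_width: 0.0641
at [0.5586 0.2264 0.2723] dp [-0.0194, -0.1859, 0.0929] turn [-0.3274, -0.0016, -0.0001] rows 8.2 t 8.0
[   1.3   18.5  -33.3   95.2   10.9   68.9 -123.4]
```

View pics/s3.png

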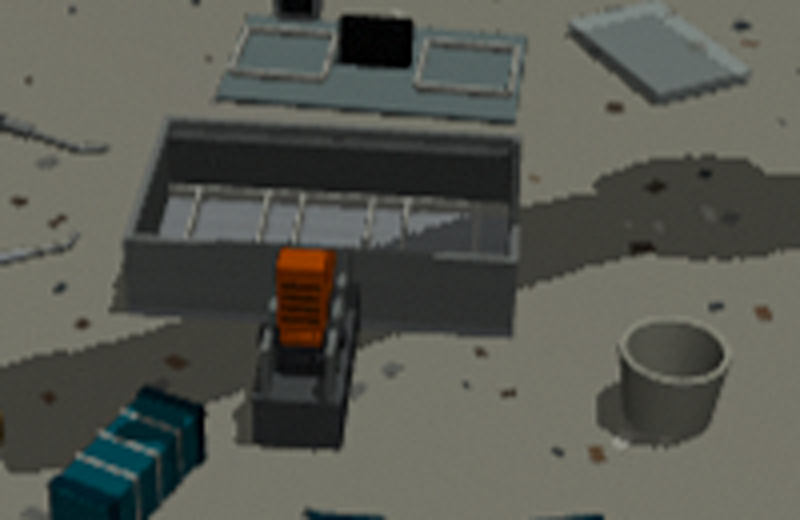

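```bash

python3 -m pendant '{"dp":[[0,-0.1,0.05],[0,-0.2,0.09],[-0.02,-0.33,0.09],[-0.02,-0.33,0.09],[-0.02,-0.33,0.09],[-0.02,-0.33,0.09],[-0.02,-0.33,0.09],[-0.02,-0.33,0.09]],"turn":[[-0.04,0,0],[-0.08,0,0],[-0.12,0,0],[-0.16,0,0],[-0.2,0,0],[-0.24,0,0],[-0.28,0,0],[-0.32,0,0]],"grip":[-0.5,-0.5,-0.5,-0.5,-0.5,-0.5,-0.5,-0.5]}'
python3 -m pendant '{"dp":[[0,0,0],[0,0,0],[0,0,0],[0,0,0],[0,0,0],[0,0,0],[0,0,0],[0,0,0]],"turn":[[-0.04,0,0],[-0.08,0,0],[-0.12,0,0],[-0.16,0,0],[-0.18,0,0],[-0.18,0,0],[-0.18,0,0],[-0.18,0,0]],"grip":[-0.5,-0.5,-0.5,-0.5,-0.5,-0.5,-0.5,-0.5]}'
python3 - <<'E'
from h import *
goal((0.52,0.36,0.28),0)
print(np.round(r.get_state()['qpos'],1))
W=cam('wrist');save(r.get_image('wrist'),'w6');np.savez('w6.npz',**W)
E
```

```text
clock: 8.73
eef_pos: [0.518, 0.3559, 0.2736]
orientation: [[-0.004, 0.855, -0.519], [-0.002, -0.519, -0.855], [-1.0, -0.002, 0.004]]
contact_force: [0.4, -0.7, -0.6]
grip_width: 0.0644
clock: 9.4
eef_pos: [0.5192, 0.3558, 0.2744]
orientation: [[-0.002, 1.0, 0.011], [-0.001, 0.011, -1.0], [-1.0, -0.002, 0.001]]
contact_force: [1.0, 0.0, 0.6]
grip_width: 0.0641
at [0.5192 0.3558 0.2744] dp [-0.0139, 0.0022, -0.0104] turn [0.0036, 0.0003, 0.0005] rows 0.2 t 9.4
[  0.8  26.9 -51.6  90.6  21.7  73.2 -53.5]
```

View pics/w6.png

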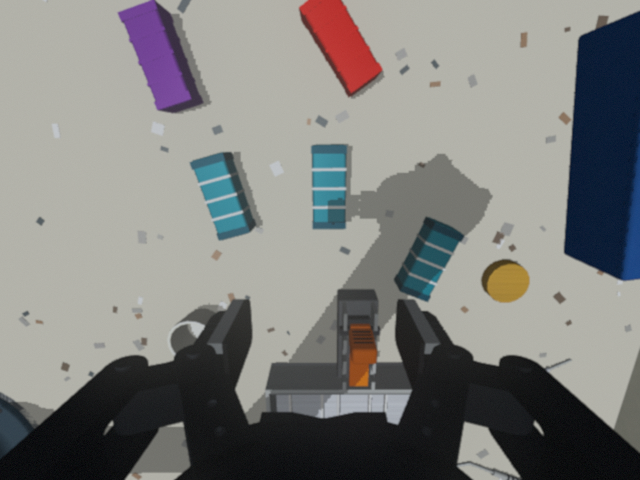

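```bash
cat >> h.py <<'E'
def boxhull(c,x,y,yaw,z0=0.,dims=(.036,.09,.036)):
    a=np.radians(yaw);Rz=np.array([[np.cos(a),-np.sin(a)],[np.sin(a),np.cos(a)]])
    P=[]
    for sx in(-.5,.5):
        for sy in(-.5,.5):
            q=Rz@[sx*dims[0],sy*dims[1]]
            for h in(0,dims[2]): P.append([x+q[0],y+q[1],z0+h])
    return cv2.convexHull(proj(c,np.array(P)).astype(np.float32))
def fitbox(c,hull,x0,z0=0.):
    """match hull mask by IoU of convex polygons"""
    H=hull.astype(np.float32)
    def f(p):
        Q=boxhull(c,p[0],p[1],p[2]*100,z0)
        i,_=cv2.intersectConvexConvex(H,Q);u=cv2.contourArea(H)+cv2.contourArea(Q)-i
        return 1-i/u
    best=None
    for y0 in np.arange(-80,100,20):
        m=minimize(f,[x0[0],x0[1],y0/100],method='Nelder-Mead',options=dict(initial_simplex=[[x0[0],x0[1],y0/100],[x0[0]+.01,x0[1],y0/100],[x0[0],x0[1]+.01,y0/100],[x0[0],x0[1],y0/100+.1]],xatol=1e-5,fatol=1e-5,maxiter=400))
        if best is None or m.fun<best.fun: best=m
    return best.x[0],best.x[1],best.x[2]*100,1-best.fun
def cassettes(im,c,z0=0.,amin=800,roi=None):
    hsv=cv2.cvtColor(im,cv2.COLOR_RGB2HSV)
    m=cv2.inRange(hsv,(85,90,30),(102,255,255))
    m=cv2.morphologyEx(m,cv2.MORPH_CLOSE,np.ones((9,9)));m=cv2.morphologyEx(m,cv2.MORPH_OPEN,np.ones((3,3)))
    out=[]
    for k in cv2.findContours(m,0,2)[0]:
        if cv2.contourArea(k)<amin: continue
        h=cv2.convexHull(k);M=k[:,0].mean(0)
        g=onz(c,M,z0+.018)
        res=fitbox(c,h[:,0],g[:2],z0);out.append(res)
        print('px',M.round(0),'area',cv2.contourArea(k),'x %.4f y %.4f yaw %.1f iou %.3f'%res)
    return out
E
python3 - <<'E'
from h import *
W=dict(np.load('w6.npz'));im=cv2.imread('pics/w6.png')[:,:,::-1].copy()
cassettes(im,W)
T=cam('top');cassettes(cv2.imread('pics/top0.png')[:,:,::-1].copy(),T,amin=200)
S=cam('side');cassettes(cv2.imread('pics/side0.png')[:,:,::-1].copy(),S,amin=200)
E
```

```text
px [429. 257.] area 2633.0 x 0.6383 y 0.2990 yaw 158.4 iou 0.870
px [221. 196.] area 2496.5 x 0.4078 y 0.3711 yaw 16.0 iou 0.762
px [328. 169.] area 2537.0 x 0.5222 y 0.3823 yaw 1.9 iou 0.900
px [190. 326.] area 516.0 x 0.4102 y 0.3696 yaw 9.7 iou 0.735
px [189. 277.] area 504.5 x 0.5263 y 0.3820 yaw -6.4 iou 0.691
px [225. 225.] area 439.5 x 0.6427 y 0.2965 yaw 150.7 iou 0.684
px [379. 351.] area 901.5 x 0.4054 y 0.3683 yaw 12.3 iou 0.909
px [313. 353.] area 865.0 x 0.5239 y 0.3803 yaw 2.1 iou 0.939
px [259. 318.] area 868.5 x 0.6417 y 0.2978 yaw -17.5 iou 0.902
px [569. 189.] area 9892.0 x -0.0045 y 0.0674 yaw -91.9 iou 0.046
px [436.  19.] area 398.0 x -0.0736 y -3.4928 yaw 61.2 iou 0.130
```

```bash
sed -i 's/(85,90,30),(102,255,255)/(82,90,12),(104,255,255)/' h.py
python3 - <<'E'
from h import *
W=dict(np.load('w6.npz'));im=cv2.imread('pics/w6.png')[:,:,::-1].copy()
cassettes(im,W)
hsv=cv2.cvtColor(im,cv2.COLOR_RGB2HSV)
for u,v in[(221,160),(200,175),(240,235),(428,225),(330,225),(205,160),(407,290)]:print(u,v,hsv[v,u],im[v,u])
save(cv2.resize(im[130:310,180:480],None,fx=2.6,fy=2.6),'w6z')
goal((0.523,0.381,0.16),2)
E
```

```text
px [ 57. 437.] area 5540.0 x 0.1282 y 0.0303 yaw 68.8 iou 0.455
px [581. 435.] area 4499.0 x 0.8874 y 0.0177 yaw -75.9 iou 0.548
px [429. 257.] area 2633.0 x 0.6383 y 0.2990 yaw 158.4 iou 0.870
px [221. 196.] area 2496.5 x 0.4078 y 0.3711 yaw 16.0 iou 0.762
px [328. 169.] area 2537.0 x 0.5222 y 0.3823 yaw 1.9 iou 0.900
221 160 [ 98 119 124] [ 66 108 124]
200 175 [ 95 149 157] [ 65 142 157]
240 235 [ 88  21 144] [132 144 143]
428 225 [98 64 44] [33 41 44]
330 225 [ 99 118 106] [ 57  92 106]
205 160 [ 98 112 116] [ 65 102 116]
407 290 [100 110  65] [37 56 65]
at [0.5194 0.356  0.2747] dp [0.2867, 0.0101, -0.0627] turn [-0.0075, 0.0002, 0.0003] rows 2.8 t 9.4
```

View pics/w6z.png

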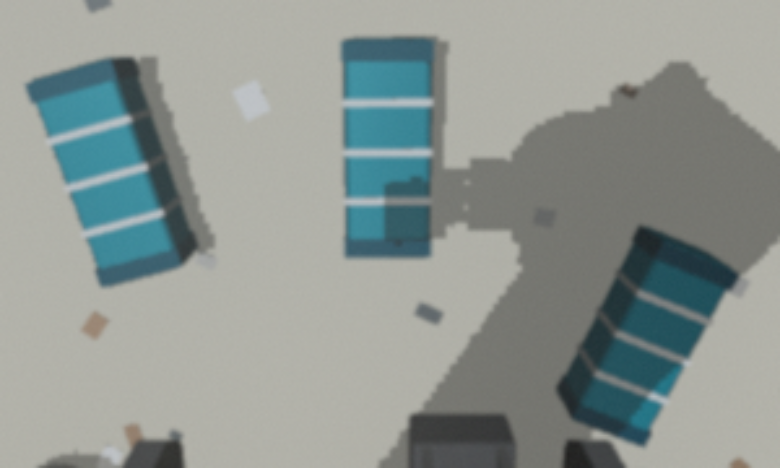

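```bash
sed -i 's/(82,90,12),(104,255,255)/(82,58,12),(104,255,255)/' h.py
python3 - <<'E'
from h import *
W=dict(np.load('w6.npz'));im=cv2.imread('pics/w6.png')[:,:,::-1].copy()
cassettes(im[:, :],W)
g=lambda x,y:(180+x/2.6,130+y/2.6)
for q in ([(342,40),(434,38),(431,257),(346,257)],[(27,86),(110,59),(183,263),(103,286)],[(658,230),(738,272),(646,444),(572,405)]):
    rep(W,[g(*p) for p in q],.036)
E
```

```text
px [317. 453.] area 6646.0 x 0.5043 y -0.0060 yaw -89.2 iou 0.296
px [ 70. 428.] area 8231.5 x 0.1314 y 0.0424 yaw 70.3 iou 0.342
px [560. 420.] area 7990.0 x 0.8361 y 0.0604 yaw 108.2 iou 0.341
px [428. 257.] area 2812.0 x 0.6392 y 0.2992 yaw 158.0 iou 0.918
px [221. 194.] area 2957.0 x 0.4072 y 0.3713 yaw 16.1 iou 0.895
px [331. 176.] area 2650.5 x 0.5224 y 0.3824 yaw 0.7 iou 0.938
[[0.5044, 0.4271], [0.5407, 0.4283], [0.5422, 0.3395], [0.5062, 0.3391]] centre [0.5234 0.3835 0.036 ]
  sides [0.0363 0.0888 0.036  0.088 ] ang [   1.85  -89.   -179.32   91.18]
[[0.3784, 0.408], [0.4124, 0.4188], [0.4371, 0.3357], [0.4024, 0.3251]] centre [0.4076 0.3719 0.036 ]
  sides [0.0357 0.0868 0.0363 0.0863] ang [  17.63  -73.44 -163.1   106.16]
[[0.6369, 0.3523], [0.6728, 0.3345], [0.6419, 0.2539], [0.607, 0.2725]] centre [0.6397 0.3033 0.036 ]
  sides [0.04   0.0864 0.0395 0.0852] ang [ -26.35 -110.98  151.86   69.46]
```

```bash

python3 -m pendant '{"dp":[[0.1,0.0095,-0.03],[0.2,0.0095,-0.067],[0.3,0.0095,-0.067],[0.362,0.0095,-0.067],[0.362,0.0095,-0.067],[0.362,0.0095,-0.067],[0.362,0.0095,-0.067],[0.362,0.0095,-0.067]],"turn":[[0,0,0],[0,0,0],[0,0,0],[0,0,0],[-0.003,0,0],[-0.003,0,0],[-0.003,0,0],[-0.003,0,0]],"grip":[-0.5,-0.5,-0.5,-0.5,-0.5,-0.5,-0.5,-0.5]}'
python3 - <<'E'
from h import *
W=cam('wrist');im=r.get_image('wrist');save(im,'w7')
cassettes(im,W,amin=3000)
goal((0.5229,0.3827,0.026),1)
E
```

```text
clock: 10.12
eef_pos: [0.525, 0.3846, 0.1337]
orientation: [[0.004, 1.0, 0.021], [0.003, 0.021, -1.0], [-1.0, 0.004, -0.003]]
contact_force: [0.1, -0.1, 0.1]
grip_width: 0.0643
px [373. 450.] area 4214.0 x 0.5728 y 0.1989 yaw -90.3 iou 0.602
px [ 72. 437.] area 6373.0 x 0.3070 y 0.1954 yaw -89.1 iou 0.803
px [514. 380.] area 14452.5 x 0.6628 y 0.2800 yaw -44.4 iou 0.352
px [159. 261.] area 7768.5 x 0.4069 y 0.3713 yaw 16.0 iou 0.931
px [321. 237.] area 6173.0 x 0.5229 y 0.3822 yaw 1.1 iou 0.958
at [0.5249 0.3845 0.1336] dp [0.269, -0.0064, 0.0052] turn [0.0012, -0.001, -0.0014] rows 2.6 t 10.2
```

View pics/w7.png

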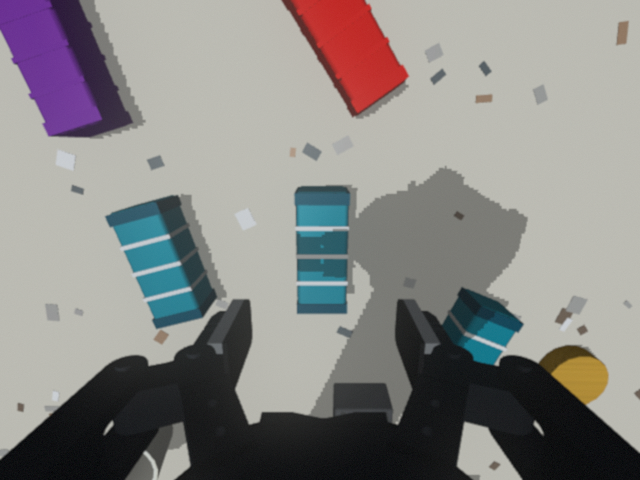

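```bash

python3 -m pendant '{"dp":[[0.09,-0.006,0.005],[0.18,-0.006,0.005],[0.24,-0.006,0.005],[0.269,-0.006,0.005],[0.269,-0.006,0.005],[0.269,-0.006,0.005],[0.269,-0.006,0.005],[0.269,-0.006,0.005]],"turn":[[0,0,0],[0,0,0],[0,0,0],[0,0,0],[0,0,0],[0,0,0],[0,0,0],[0,0,0]],"grip":[-0.5,-0.5,-0.5,-0.5,-0.5,-0.3,0,1]}'
python3 -m pendant '{"dp":[[0,0,0],[0,0,0],[0,0,0],[0,0,0],[-0.1,0,0],[-0.2,0,0],[-0.25,0,0],[-0.25,0,0]],"turn":[[0,0,0],[0,0,0],[0,0,0],[0,0,0],[0,0,0],[0,0,0],[0,0,0],[0,0,0]],"grip":[1,1,1,1,1,1,1,1]}'
python3 - <<'E'
from h import *
print(r.get_state()['grip_width'])
W=cam('wrist');im=r.get_image('wrist');save(im,'w8')
s=r.get_state();print(s['eef_pos'])
goal((0.5622,0.0725,0.14),0.95)
E
```

```text
clock: 10.83
eef_pos: [0.523, 0.3829, 0.0262]
orientation: [[0.004, 1.0, 0.021], [0.003, 0.021, -1.0], [-1.0, 0.004, -0.003]]
contact_force: [0.2, -0.2, 1.4]
grip_width: 0.035
clock: 11.5
eef_pos: [0.524, 0.3847, 0.1301]
orientation: [[0.01, 1.0, 0.022], [0.008, 0.022, -1.0], [-1.0, 0.01, -0.008]]
contact_force: [0.3, 0.9, -0.5]
grip_width: 0.0351
0.03505015870671477
[0.52283716 0.38303922 0.12705124]
at [0.5228 0.383  0.1271] dp [-0.0352, 0.0817, 0.7782] turn [0.0017, -0.0014, -0.002] rows 7.5 t 11.6
```

View pics/w8.png

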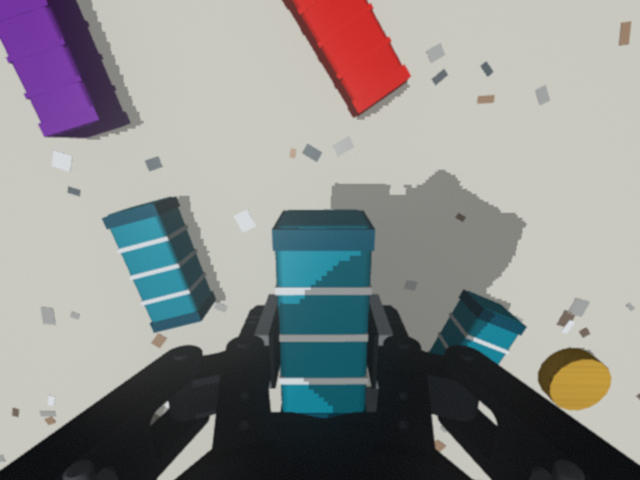

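```bash

python3 -m pendant '{"dp":[[-0.095,0,0],[-0.095,0.08,0.08],[-0.095,0.08,0.18],[-0.095,0.08,0.28],[-0.095,0.08,0.38],[-0.095,0.08,0.48],[-0.095,0.08,0.58],[-0.095,0.08,0.68]],"turn":[[0,0,0],[0,0,0],[0,0,0],[0,0,0],[0,0,0],[0,0,0],[0,0,0],[0.002,0,0]],"grip":[1,1,1,1,1,1,1,1]}'
python3 -m pendant '{"dp":[[0,0,0.05],[0,0,0.1],[0,0,0.1],[0,0,0.1]],"turn":[[0,0,0],[0,0,0],[0,0,0],[0,0,0]],"grip":[1,1,1,1]}'
python3 - <<'E'
from h import *
s=r.get_state();print(s['eef_pos'],s['grip_width'])
W=cam('wrist');im=r.get_image('wrist');save(im,'w9')
goal((0.5622,0.0725,0.075),0.95)
E
```

```text
clock: 12.22
eef_pos: [0.5573, 0.107, 0.1591]
orientation: [[-0.003, 1.0, 0.015], [-0.001, 0.015, -1.0], [-1.0, -0.003, 0.001]]
contact_force: [1.1, -0.8, -1.0]
grip_width: 0.0351
clock: 12.55
eef_pos: [0.5585, 0.0673, 0.1592]
orientation: [[-0.003, 1.0, 0.011], [-0.001, 0.011, -1.0], [-1.0, -0.003, 0.001]]
contact_force: [-0.8, 0.1, 0.2]
grip_width: 0.035
[0.55854271 0.06734573 0.15921619] 0.03496434984878725
at [0.5586 0.0696 0.1597] dp [0.2118, 0.0096, -0.0069] turn [-0.0006, -0.0002, 0.0006] rows 2.0 t 12.6
```

View pics/w9.png

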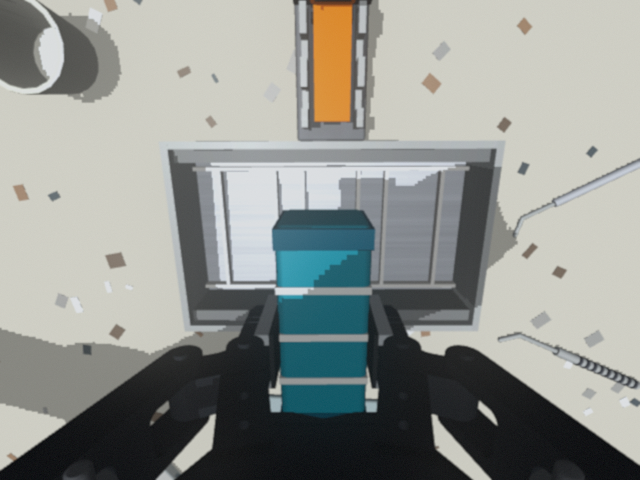

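```bash

python3 - <<'E'
from h import *
W=cam('wrist');im=r.get_image('wrist')
rep(W,[(163.5,146),(504,142),(478,328.5),(187,330.5)],.054)
g=r.get_state();print(g['eef_pos'])
save(cv2.resize(im[120:350,140:520],None,fx=2.1,fy=2.1,interpolation=cv2.INTER_CUBIC),'w10')
E
python3 -m pendant '{"dp":[[0.06,0.009,-0.008],[0.12,0.009,-0.008],[0.17,0.009,-0.008],[0.17,0.009,-0.008],[0.17,0.009,-0.008],[0.17,0.009,-0.008]],"turn":[[0,0,0],[0,0,0],[0,0,0],[0,0,0],[0,0,0],[0,0,0]],"grip":[1,1,1,1,1,1]}'
python3 - <<'E'
from h import *
goal((0.5622,0.0729,0.034),0.95)
W=cam('wrist');im=r.get_image('wrist');save(im,'w11')
E
```

```text
[[0.4512, 0.1403], [0.6734, 0.1461], [0.6765, 0.0093], [0.4528, 0.0039]] centre [0.5635 0.0749 0.054 ]
  sides [0.2223 0.1368 0.2238 0.1364] ang [   1.49  -88.7  -178.63   90.68]
[0.55865523 0.07100655 0.16009049]
clock: 13.15
eef_pos: [0.5636, 0.0748, 0.0937]
orientation: [[0.001, 1.0, 0.018], [0.001, 0.018, -1.0], [-1.0, 0.001, -0.001]]
contact_force: [0.5, 0.0, -0.1]
grip_width: 0.035
at [0.5636 0.0748 0.0937] dp [0.1493, -0.0038, 0.0049] turn [0.0003, -0.0004, -0.0004] rows 1.4 t 13.2
```

View pics/w10.png

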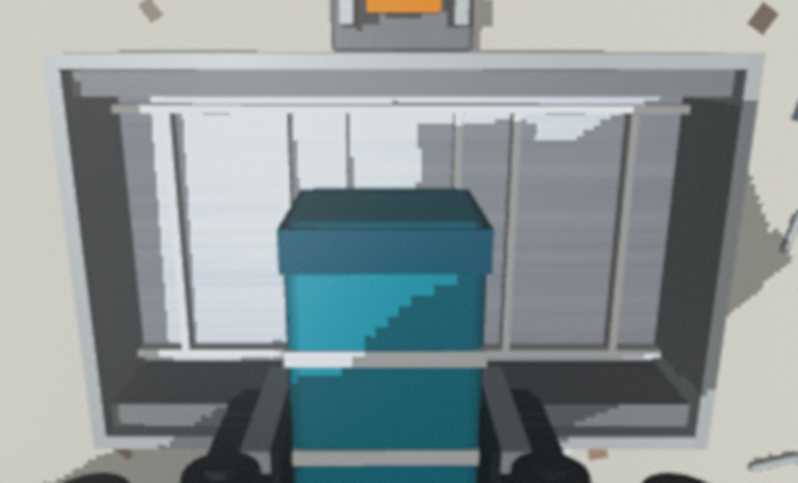

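View pics/w11.png

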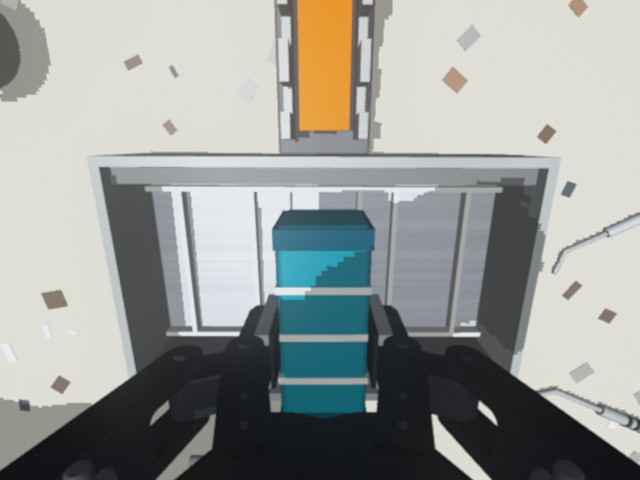

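```bash

python3 -m pendant '{"dp":[[0.03,-0.004,0.005],[0.06,-0.004,0.005],[0.09,-0.004,0.005],[0.12,-0.004,0.005],[0.14,-0.004,0.005],[0.15,-0.004,0.005],[0.151,-0.004,0.005],[0.151,-0.004,0.005]],"turn":[[0,0,0],[0,0,0],[0,0,0],[0,0,0],[0,0,0],[0,0,0],[0,0,0],[0,0,0]],"grip":[1,1,1,1,1,1,1,1]}'
python3 - <<'E'
from h import *
goal((0.5622,0.0729,0.032),0.95);print(r.get_state()['contact_force'])
E
```

```text
clock: 13.87
eef_pos: [0.5617, 0.071, 0.0319]
orientation: [[0.0, 1.0, 0.015], [0.0, 0.015, -1.0], [-1.0, 0.0, -0.0]]
contact_force: [-0.1, -0.0, 3.1]
grip_width: 0.035
at [0.5617 0.071  0.0319] dp [-0.0002, 0.0014, -0.0046] turn [-0.0004, -0.0001, -0.0001] rows 0.0 t 13.9
[-0.06619382 -0.01707757  3.0964611 ]
```

```bash

python3 -m pendant '{"dp":[[0,0,0],[0,0,0],[0,0,0],[-0.08,0,0],[-0.16,0,0],[-0.26,0,0],[-0.33,0,-0.08],[-0.33,0,-0.16]],"turn":[[0,0,0],[0,0,0],[0,0,0],[0,0,0],[0,0,0],[0,0,0],[0,0,0],[0,0,0]],"grip":[-0.07,-0.07,-0.07,-0.07,-0.07,-0.07,-0.07,-0.3]}'
python3 - <<'E'
from h import *
W=cam('wrist');im=r.get_image('wrist');save(im,'w12')
goal((0.6392,0.300,0.14),-22)
E
```

```text
clock: 14.53
eef_pos: [0.5658, 0.1336, 0.1705]
orientation: [[0.011, 1.0, 0.008], [0.0, 0.008, -1.0], [-1.0, 0.011, -0.0]]
contact_force: [0.2, 1.6, 1.1]
grip_width: 0.0549
at [0.5622 0.1454 0.1695] dp [0.0793, 0.2, -0.3815] turn [0.129, -0.0035, -0.0025] rows 4.2 t 14.6
```

View pics/w12.png

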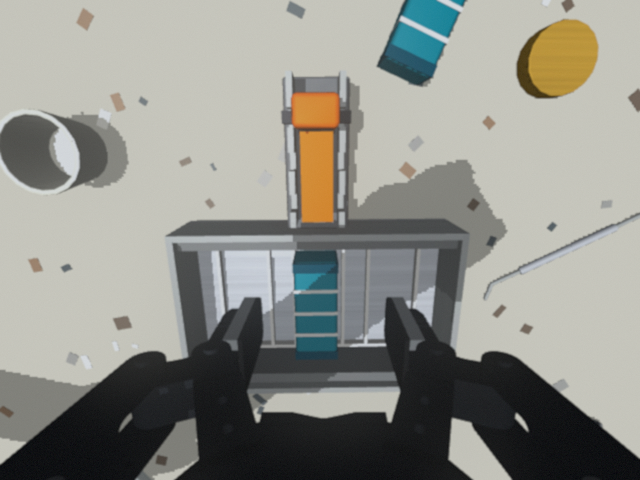

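```bash

python3 -m pendant '{"dp":[[0,0.05,-0.1],[0,0.1,-0.2],[0,0.15,-0.3],[0.04,0.2,-0.38],[0.079,0.2,-0.38],[0.079,0.2,-0.38],[0.079,0.2,-0.38],[0.079,0.2,-0.38]],"turn":[[0.03,0,0],[0.06,0,0],[0.09,0,0],[0.129,0,0],[0.129,0,0],[0.129,0,0],[0.129,0,0],[0.129,0,0]],"grip":[-0.25,-0.25,-0.25,-0.25,-0.25,-0.25,-0.25,-0.25]}'
python3 - <<'E'
from h import *
W=cam('wrist');im=r.get_image('wrist');save(im,'w13')
c=cassettes(im,W,amin=3000)
goal((0.6392,0.300,0.026),-22)
E
```

```text
clock: 15.25
eef_pos: [0.638, 0.2865, 0.132]
orientation: [[-0.001, 0.925, -0.381], [-0.002, -0.381, -0.925], [-1.0, -0.0, 0.002]]
contact_force: [-0.3, -0.4, 0.5]
grip_width: 0.0536
px [ 64. 442.] area 4925.0 x 0.3509 y 0.1955 yaw 83.2 iou 0.771
px [371. 443.] area 8036.5 x 0.6202 y 0.0927 yaw 67.7 iou 0.574
px [562. 427.] area 7526.0 x 0.7605 y 0.0350 yaw 67.7 iou 0.790
px [ 33. 285.] area 4238.0 x 0.4183 y 0.3490 yaw -60.0 iou 0.432
px [318. 213.] area 6512.5 x 0.6395 y 0.2989 yaw -22.1 iou 0.965
at [0.6386 0.2862 0.1329] dp [0.2672, -0.0119, -0.0327] turn [-0.0024, 0.0003, -0.0002] rows 2.6 t 15.3
```

View pics/w13.png

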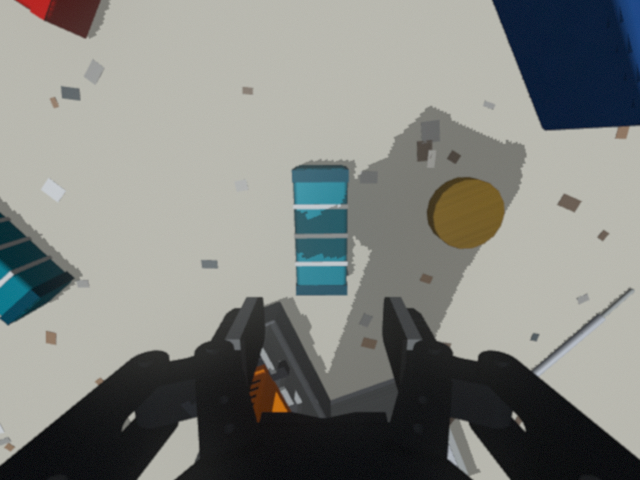

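```bash

python3 -m pendant '{"dp":[[0.07,-0.01,-0.03],[0.15,-0.01,-0.03],[0.22,-0.01,-0.03],[0.267,-0.01,-0.03],[0.267,-0.01,-0.03],[0.267,-0.01,-0.03],[0.267,-0.01,-0.03],[0.267,-0.01,-0.03]],"turn":[[0,0,0],[0,0,0],[0,0,0],[0,0,0],[0,0,0],[0,0,0],[0,0,0],[0,0,0]],"grip":[-0.25,-0.25,-0.25,-0.25,-0.25,-0.25,-0.25,1]}'
python3 -m pendant '{"dp":[[0,0,0],[0,0,0],[0,0,0],[0,0,0],[-0.1,0,0],[-0.2,0,0],[-0.3,0,0],[-0.35,0,0]],"turn":[[0,0,0],[0,0,0],[0,0,0],[0,0,0],[0,0,0],[0,0,0],[0,0,0],[0,0,0]],"grip":[1,1,1,1,1,1,1,1]}'
python3 - <<'E'
from h import *
s=r.get_state();print(s['grip_width'])
W=cam('wrist');im=r.get_image('wrist');save(im,'w14')
goal((0.6282,0.074,0.165),0.95)
E
```

```text
clock: 15.97
eef_pos: [0.6411, 0.3013, 0.0291]
orientation: [[0.004, 0.925, -0.381], [0.002, -0.381, -0.925], [-1.0, 0.003, -0.004]]
contact_force: [-0.1, 0.1, 0.4]
grip_width: 0.0425
clock: 16.63
eef_pos: [0.6411, 0.3028, 0.1726]
orientation: [[0.007, 0.925, -0.38], [0.004, -0.38, -0.925], [-1.0, 0.005, -0.007]]
contact_force: [0.7, 0.2, 1.1]
grip_width: 0.0347
0.03474697707042363
at [0.6428 0.304  0.1763] dp [0.0237, 0.1847, 0.546] turn [-0.1294, -0.0029, -0.0035] rows 5.5 t 16.7
```

View pics/w14.png

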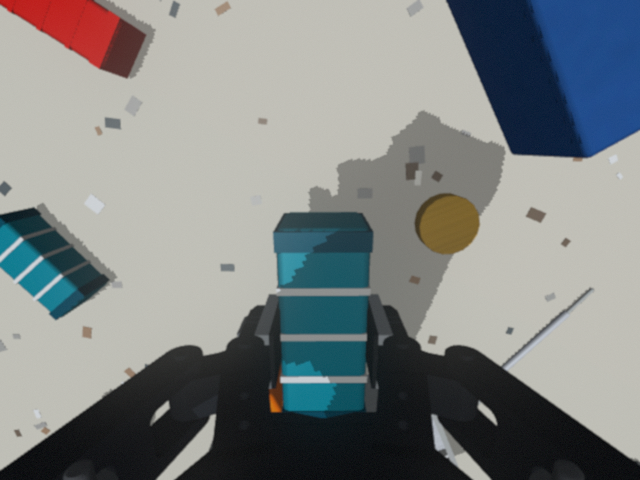

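```bash

python3 -m pendant '{"dp":[[0,0.04,0.1],[0,0.08,0.2],[0,0.12,0.3],[0,0.15,0.4],[0.02,0.185,0.5],[0.02,0.185,0.545],[0.02,0.185,0.545],[0.02,0.185,0.545]],"turn":[[-0.03,0,0],[-0.06,0,0],[-0.09,0,0],[-0.129,0,0],[-0.129,0,0],[-0.129,0,0],[-0.129,0,0],[-0.129,0,0]],"grip":[1,1,1,1,1,1,1,1]}'
python3 - <<'E'
from h import *
s=r.get_state();print(s['grip_width'])
goal((0.6282,0.075,0.09),0.95)
E
```

```text
clock: 17.35
eef_pos: [0.6242, 0.0675, 0.1573]
orientation: [[-0.001, 1.0, 0.01], [-0.002, 0.01, -1.0], [-1.0, -0.001, 0.002]]
contact_force: [0.3, 1.1, -0.6]
grip_width: 0.0345
0.03453606327740099
at [0.6242 0.0675 0.1573] dp [0.1681, 0.0103, -0.0189] turn [-0.002, 0.0005, 0.0004] rows 1.6 t 17.4
```

```bash

python3 -m pendant '{"dp":[[0.05,0.01,-0.012],[0.11,0.01,-0.016],[0.168,0.01,-0.016],[0.168,0.01,-0.016],[0.168,0.01,-0.016],[0.168,0.01,-0.016]],"turn":[[-0.002,0,0],[-0.002,0,0],[-0.002,0,0],[-0.002,0,0],[-0.002,0,0],[-0.002,0,0]],"grip":[1,1,1,1,1,1]}'
python3 - <<'E'
from h import *
goal((0.6282,0.075,0.032),0.95)
W=cam('wrist');im=r.get_image('wrist');save(im,'w15')
E
```

```text
clock: 17.85
eef_pos: [0.6292, 0.0795, 0.0921]
orientation: [[0.002, 1.0, 0.024], [0.001, 0.024, -1.0], [-1.0, 0.002, -0.001]]
contact_force: [-0.3, -0.3, -0.6]
grip_width: 0.0345
at [0.6292 0.0795 0.0921] dp [0.1503, -0.0031, 0.0114] turn [0.0023, -0.0005, -0.0006] rows 1.4 t 17.9
```

View pics/w15.png

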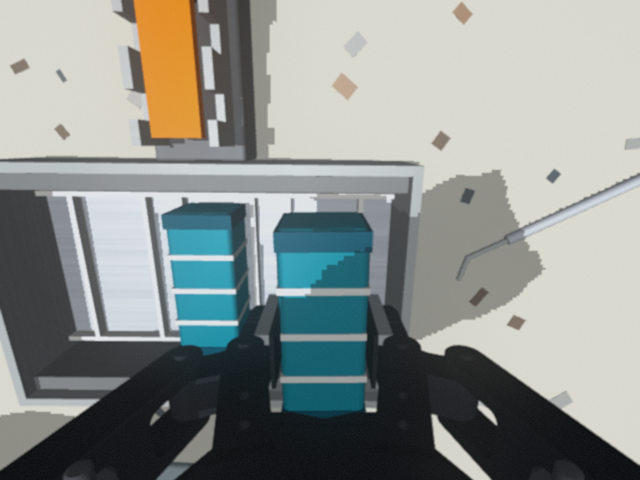

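```bash

python3 -m pendant '{"dp":[[0.03,-0.003,0.008],[0.06,-0.003,0.009],[0.09,-0.003,0.009],[0.11,-0.003,0.009],[0.11,-0.003,0.009],[0.11,-0.003,0.009]],"turn":[[0.002,0,0],[0.002,0,0],[0.002,0,0],[0.002,0,0],[0.002,0,0],[0.002,0,0]],"grip":[1,1,1,1,1,1]}'
python3 - <<'E'
from h import *
goal((0.6282,0.075,0.032),0.95)
E
```

```text
clock: 18.4
eef_pos: [0.6267, 0.0737, 0.0456]
orientation: [[-0.002, 1.0, 0.015], [0.0, 0.015, -1.0], [-1.0, -0.002, -0.0]]
contact_force: [-0.4, -0.3, 0.1]
grip_width: 0.0349
at [0.6267 0.0737 0.0456] dp [0.034, 0.004, -0.0032] turn [-0.0004, -0.0, 0.0007] rows 0.3 t 18.4
```

```bash

python3 -m pendant '{"dp":[[0.01,0.003,-0.002],[0.02,0.003,-0.002],[0.03,0.003,-0.002],[0.035,0.003,-0.002],[0.035,0.003,-0.002],[0.035,0.003,-0.002]],"turn":[[0,0,0],[0,0,0],[0,0,0],[0,0,0],[0,0,0],[0,0,0]],"grip":[1,1,1,1,1,1]}'
python3 - <<'E'
from h import *
goal((0.6282,0.075,0.032),0.95)
E
```

```text
clock: 18.9
eef_pos: [0.6292, 0.0749, 0.0352]
orientation: [[0.001, 1.0, 0.015], [-0.001, 0.015, -1.0], [-1.0, 0.001, 0.001]]
contact_force: [-3.9, -2.3, 10.8]
grip_width: 0.0347
at [0.6292 0.0749 0.0352] dp [0.008, -0.0026, -0.0003] turn [-0.0004, 0.0004, -0.0002] rows 0.1 t 18.9
```

```bash

python3 -m pendant '{"dp":[[0,0,0],[0,0,0],[0,0,0],[-0.08,0,0],[-0.16,0,0],[-0.26,0,0],[-0.33,0,-0.08],[-0.33,0,-0.16]],"turn":[[0,0,0],[0,0,0],[0,0,0],[0,0,0],[0,0,0],[0,0,0],[0,0,0],[0,0,0]],"grip":[-0.07,-0.07,-0.07,-0.07,-0.07,-0.07,-0.07,-0.3]}'
python3 - <<'E'
from h import *
W=cam('wrist');im=r.get_image('wrist');save(im,'w16')
goal((0.4072,0.3715,0.14),16)
E
```

```text
clock: 19.57
eef_pos: [0.6332, 0.1367, 0.1716]
orientation: [[0.012, 1.0, 0.007], [0.001, 0.007, -1.0], [-1.0, 0.012, -0.0]]
contact_force: [1.3, 1.6, 1.2]
grip_width: 0.0551
at [0.6289 0.1499 0.1703] dp [0.0765, -0.5428, -0.5653] turn [-0.0819, -0.0029, -0.0034] rows 7.6 t 19.6
```

View pics/w16.png

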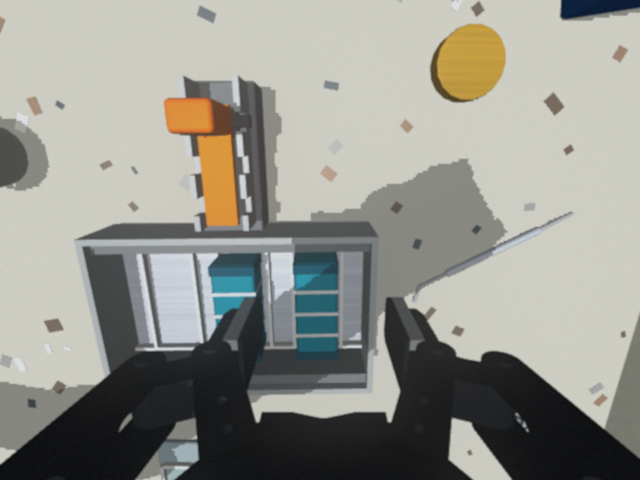

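```bash

python3 -m pendant '{"dp":[[0,-0.07,-0.07],[0,-0.14,-0.14],[0,-0.21,-0.21],[0,-0.28,-0.28],[0,-0.35,-0.35],[0,-0.42,-0.43],[0.04,-0.49,-0.51],[0.076,-0.541,-0.563]],"turn":[[0,0,0],[0,0,0],[-0.03,0,0],[-0.06,0,0],[-0.08,0,0],[-0.08,0,0],[-0.08,0,0],[-0.08,0,0]],"grip":[-0.4,-0.4,-0.4,-0.4,-0.4,-0.4,-0.4,-0.4]}'
python3 -m pendant '{"dp":[[0,0,0],[0,0,0],[0,0,0]],"turn":[[0,0,0],[0,0,0],[0,0,0]],"grip":[-0.4,-0.4,-0.4]}'
python3 - <<'E'
from h import *
W=cam('wrist');im=r.get_image('wrist');save(im,'w17')
c=cassettes(im,W,amin=3000)
goal((0.4072,0.3715,0.026),16)
E
```

```text
clock: 20.28
eef_pos: [0.4059, 0.3633, 0.135]
orientation: [[0.002, 0.964, 0.266], [0.003, 0.266, -0.964], [-1.0, 0.002, -0.002]]
contact_force: [0.4, 0.9, -0.9]
grip_width: 0.0599
clock: 20.53
eef_pos: [0.4076, 0.36, 0.1337]
orientation: [[-0.001, 0.964, 0.265], [-0.001, 0.265, -0.964], [-1.0, -0.001, 0.001]]
contact_force: [1.0, -0.4, 0.7]
grip_width: 0.0602
px [ 70. 438.] area 5410.5 x 0.2337 y 0.1182 yaw -74.5 iou 0.792
px [376. 435.] area 7905.0 x 0.5246 y 0.2081 yaw -53.3 iou 0.524
px [560. 425.] area 9003.5 x 0.6567 y 0.2370 yaw 100.6 iou 0.746
px [327. 214.] area 6384.5 x 0.4065 y 0.3709 yaw 15.4 iou 0.956
at [0.4088 0.3594 0.134 ] dp [0.27, 0.0041, -0.0304] turn [-0.0045, 0.0003, 0.0] rows 2.6 t 20.6
```

View pics/w17.png

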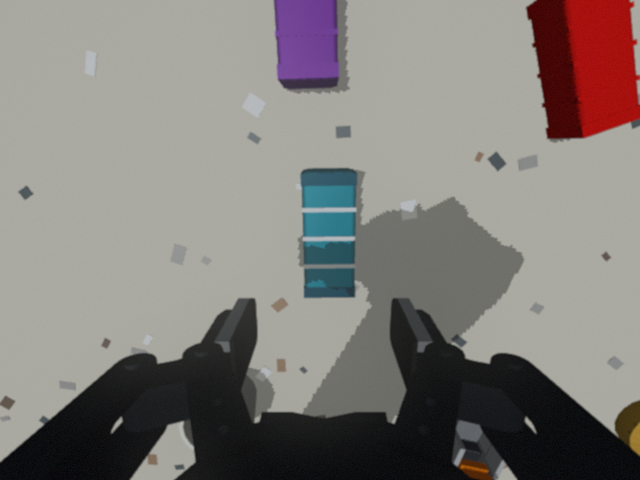

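```bash

python3 -m pendant '{"dp":[[0.07,0.002,-0.029],[0.15,0.002,-0.029],[0.22,0.002,-0.029],[0.27,0.002,-0.029],[0.27,0.002,-0.029],[0.27,0.002,-0.029],[0.27,0.002,-0.029],[0.27,0.002,-0.029]],"turn":[[0,0,0],[0,0,0],[0,0,0],[0,0,0],[0,0,0],[0,0,0],[0,0,0],[0,0,0]],"grip":[-0.4,-0.4,-0.4,-0.4,-0.4,-0.4,-0.4,-0.4]}'
python3 -m pendant '{"dp":[[0,0,0],[0,0,0],[0,0,0],[0,0,0],[0,0,0],[0,0,0]],"turn":[[0,0,0],[0,0,0],[0,0,0],[0,0,0],[0,0,0],[0,0,0]],"grip":[-0.4,1,1,1,1,1]}'
python3 -m pendant '{"dp":[[-0.1,0,0],[-0.2,0,0],[-0.3,0,0],[-0.35,0,0],[-0.35,0,0]],"turn":[[0,0,0],[0,0,0],[0,0,0],[0,0,0],[0,0,0]],"grip":[1,1,1,1,1]}'
python3 - <<'E'
from h import *
s=r.get_state();print(s['grip_width'])
W=cam('wrist');im=r.get_image('wrist');save(im,'w18')
goal((0.4962,0.0718,0.165),0.95)
E
```

```text
clock: 21.25
eef_pos: [0.4073, 0.3727, 0.0283]
orientation: [[0.003, 0.965, 0.262], [0.002, 0.262, -0.965], [-1.0, 0.003, -0.002]]
contact_force: [0.3, 0.7, 1.8]
grip_width: 0.0596
clock: 21.75
eef_pos: [0.4063, 0.3728, 0.0276]
orientation: [[0.002, 0.965, 0.264], [0.001, 0.264, -0.965], [-1.0, 0.002, -0.001]]
contact_force: [0.6, -0.1, 6.6]
grip_width: 0.035
clock: 22.17
eef_pos: [0.4075, 0.3751, 0.1717]
orientation: [[0.008, 0.965, 0.264], [0.006, 0.264, -0.965], [-1.0, 0.009, -0.004]]
contact_force: [-0.1, 0.3, 0.5]
grip_width: 0.0347
0.034674474358136836
at [0.4066 0.3733 0.1689] dp [0.0084, 0.0174, 0.7861] turn [0.0796, -0.0008, -0.0016] rows 7.5 t 22.2
```

View pics/w18.png

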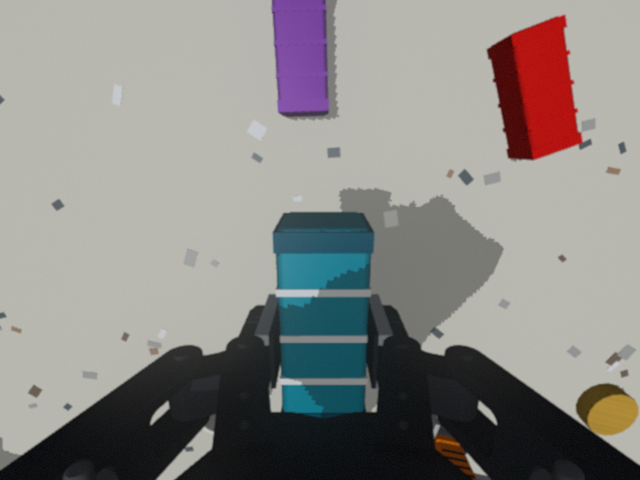

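```bash

python3 -m pendant '{"dp":[[0,0,0.1],[0,0,0.2],[0,0.01,0.3],[0,0.017,0.4],[0,0.017,0.5],[0,0.017,0.6],[0,0.017,0.7],[0,0.017,0.782]],"turn":[[0,0,0],[0.02,0,0],[0.04,0,0],[0.06,0,0],[0.08,0,0],[0.08,0,0],[0.08,0,0],[0.08,0,0]],"grip":[1,1,1,1,1,1,1,1]}'
python3 -m pendant '{"dp":[[0,0,0],[0,0,0],[0,0,0]],"turn":[[0,0,0],[0,0,0],[0,0,0]],"grip":[1,1,1]}'
python3 - <<'E'
from h import *
s=r.get_state();print(s['grip_width'])
goal((0.4962,0.0732,0.09),0.95)
E
```

```text
clock: 22.88
eef_pos: [0.4931, 0.0675, 0.164]
orientation: [[-0.004, 1.0, 0.013], [-0.002, 0.013, -1.0], [-1.0, -0.004, 0.002]]
contact_force: [0.7, -0.3, -0.1]
grip_width: 0.0349
clock: 23.13
eef_pos: [0.493, 0.0718, 0.1647]
orientation: [[-0.003, 1.0, 0.015], [0.001, 0.015, -1.0], [-1.0, -0.003, -0.001]]
contact_force: [-0.5, 1.0, -1.1]
grip_width: 0.0347
0.03473717533249911
at [0.493  0.0718 0.1647] dp [0.1868, 0.0088, -0.0033] turn [-0.0006, -0.0002, 0.0011] rows 1.8 t 23.1
```

```bash

python3 -m pendant '{"dp":[[0.06,0.008,-0.003],[0.12,0.008,-0.003],[0.18,0.008,-0.003],[0.24,0.008,-0.003],[0.29,0.008,-0.003],[0.29,0.008,-0.003],[0.29,0.008,-0.003],[0.29,0.008,-0.003]],"turn":[[0,0,0],[0,0,0],[0,0,0],[0,0,0],[0,0,0],[0,0,0],[0,0,0],[0,0,0]],"grip":[1,1,1,1,1,1,1,1]}'
python3 - <<'E'
from h import *
goal((0.4962,0.0732,0.033),0.95)
save(r.get_image('wrist'),'w19')
E
```

```text
clock: 23.8
eef_pos: [0.4979, 0.0749, 0.0511]
orientation: [[0.001, 1.0, 0.018], [0.001, 0.018, -1.0], [-1.0, 0.001, -0.001]]
contact_force: [0.3, 0.3, -0.8]
grip_width: 0.0351
at [0.4979 0.0749 0.0511] dp [0.0452, -0.0043, 0.0042] turn [0.0004, -0.0003, -0.0003] rows 0.4 t 23.8
```

View pics/w19.png

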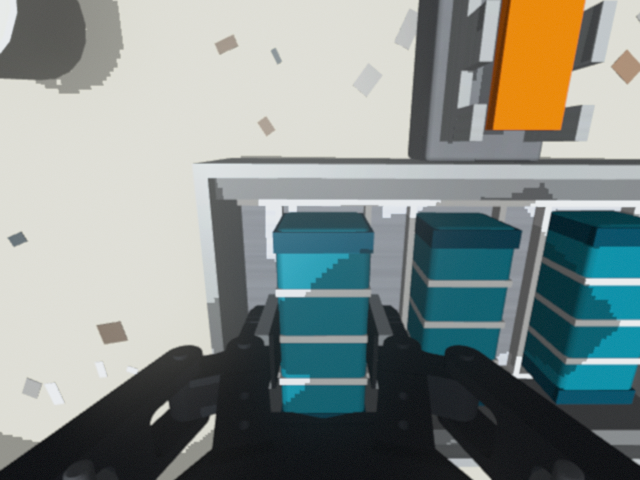

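```bash

python3 -m pendant '{"dp":[[0.01,-0.0043,0.0042],[0.02,-0.0043,0.0042],[0.03,-0.0043,0.0042],[0.04,-0.0043,0.0042],[0.044,-0.0043,0.0042],[0.044,-0.0043,0.0042],[0.044,-0.0043,0.0042]],"turn":[[0,0,0],[0,0,0],[0,0,0],[0,0,0],[0,0,0],[0,0,0],[0,0,0]],"grip":[1,1,1,1,1,1,1]}'
python3 - <<'E'
from h import *
goal((0.4962,0.0732,0.033),0.95)
E
```

```text
clock: 24.43
eef_pos: [0.4962, 0.0711, 0.0336]
orientation: [[-0.0, 1.0, 0.015], [-0.002, 0.015, -1.0], [-1.0, -0.0, 0.002]]
contact_force: [-2.9, -1.0, 7.6]
grip_width: 0.0348
at [0.4962 0.0711 0.0336] dp [0.0015, 0.0001, -0.0051] turn [-0.0005, 0.0005, 0.0001] rows 0.1 t 24.4
```

```bash

python3 -m pendant '{"dp":[[0,0,0],[0,0,0],[0,0,0],[-0.08,0,0],[-0.16,0,0],[-0.26,0,0],[-0.36,0,-0.04],[-0.45,0,-0.04]],"turn":[[0,0,0],[0,0,0],[0,0,0],[0,0,0],[0,0,0],[0,0,0],[0,0,0],[0,0,0]],"grip":[-0.07,-0.07,-0.07,-0.07,-0.07,-0.07,-0.07,-0.3]}'
python3 - <<'E'
from h import *
W=cam('wrist');im=r.get_image('wrist');save(im,'w20')
goal((0.53,-0.163,0.24),-91.7)
E
```

```text
clock: 25.1
eef_pos: [0.4951, 0.0902, 0.2145]
orientation: [[0.0, 1.0, 0.018], [0.002, 0.018, -1.0], [-1.0, 0.0, -0.002]]
contact_force: [1.0, 0.5, 1.3]
grip_width: 0.055
at [0.5004 0.0913 0.2221] dp [-0.0449, 0.0625, 0.6369] turn [-0.4845, 0.0029, -0.0038] rows 12.2 t 25.1
```

View pics/w20.png

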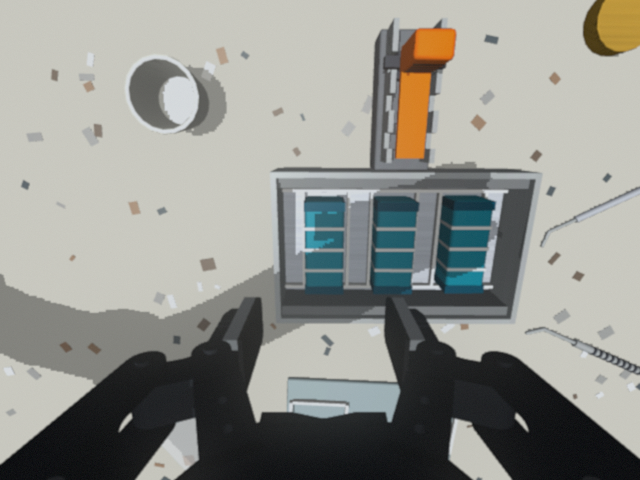

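```bash

python3 -m pendant '{"dp":[[-0.04,0,0.08],[-0.04,0.02,0.16],[-0.04,0.04,0.24],[-0.04,0.06,0.32],[-0.04,0.06,0.4],[-0.04,0.06,0.48],[-0.04,0.06,0.56],[-0.04,0.06,0.637]],"turn":[[0.039,0,0],[0.078,0,0],[0.117,0,0],[0.156,0,0],[0.195,0,0],[0.234,0,0],[0.273,0,0],[0.312,0,0]],"grip":[-0.3,-0.3,-0.3,-0.3,-0.3,-0.3,-0.3,-0.3]}'
python3 -m pendant '{"dp":[[0,0,0],[0,0,0],[0,0,0],[0,0,0],[0,0,0],[0,0,0],[0,0,0],[0,0,0]],"turn":[[0.039,0,0],[0.078,0,0],[0.117,0,0],[0.156,0,0],[0.195,0,0],[0.203,0,0],[0.203,0,0],[0.203,0,0]],"grip":[-0.3,-0.3,-0.3,-0.3,-0.3,-0.3,-0.3,-0.3]}'
python3 - <<'E'
from h import *
goal((0.53,-0.163,0.24),-91.7)
print(np.round(r.get_state()['qpos'],1))
W=cam('wrist');im=r.get_image('wrist');save(im,'w21');np.savez('w21.npz',**W)
E
```

```text
clock: 25.82
eef_pos: [0.5232, -0.169, 0.2281]
orientation: [[-0.001, 0.564, -0.826], [-0.0, -0.826, -0.564], [-1.0, -0.0, 0.001]]
contact_force: [0.3, 0.6, 0.0]
grip_width: 0.0551
clock: 26.48
eef_pos: [0.5235, -0.1669, 0.2284]
orientation: [[-0.0, -0.029, -1.0], [0.0, -1.0, 0.029], [-1.0, -0.0, 0.0]]
contact_force: [-0.3, -0.8, -0.6]
grip_width: 0.0555
at [ 0.5235 -0.1669  0.2284] dp [-0.029, -0.0101, -0.0159] turn [0.0002, 0.0001, 0.0] rows 0.3 t 26.5
[ 42.2  15.1 -33.  105.1   9.2  62.5 -85.8]
```

View pics/w21.png

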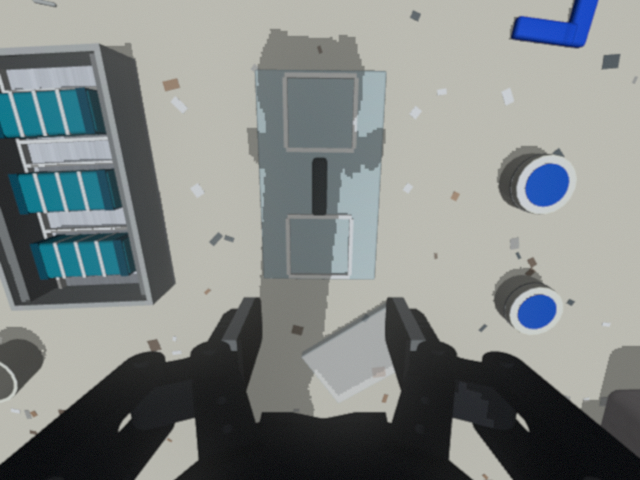

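```bash

python3 - <<'E'
from h import *
im=r.get_image('wrist')
save(cv2.resize(im[60:290,240:400],None,fx=3.5,fy=2.6,interpolation=cv2.INTER_CUBIC),'w22')
save(cv2.resize(im[140:345,480:590],None,fx=4,fy=2.9,interpolation=cv2.INTER_CUBIC),'w23')
for n in('divider','recess1','pot1'): print(n,[(np.round(i['pixel'],1).tolist(),round(i['conf'],2)) for i in r.spot_point(n,'wrist')])
E
```

```text
divider [([318.1, 181.9], 0.56)]
recess1 [([321.2, 245.5], 0.89), ([319.0, 114.8], 0.59)]
pot1 [([518.6, 298.4], 0.83), ([530.2, 180.6], 0.59)]
```

View pics/w22.png

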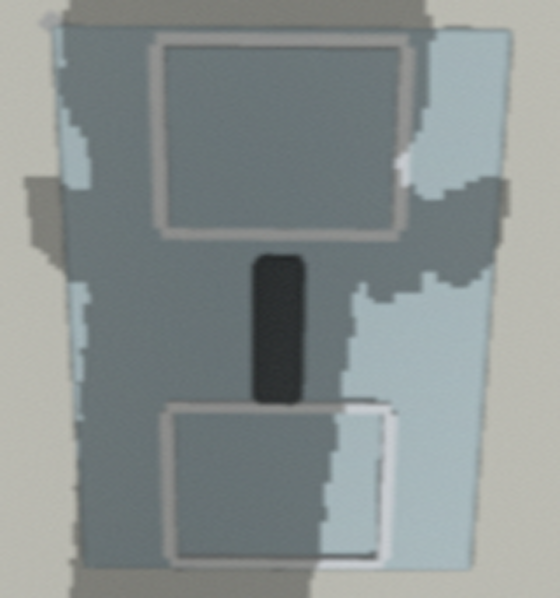

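View pics/w23.png

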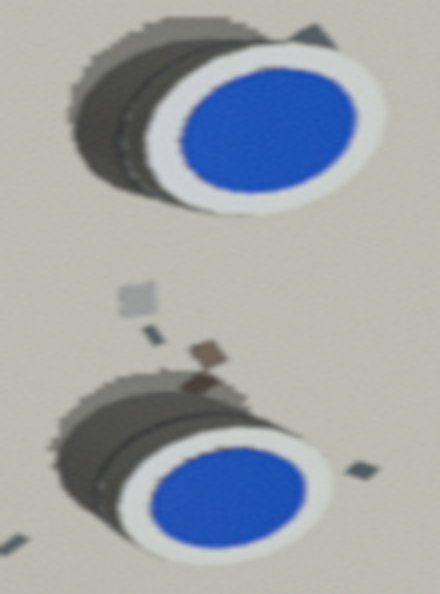

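```bash

python3 - <<'E'
from h import *
W=cam('wrist');g=lambda x,y:(240+x/3.5,60+y/2.6);p=lambda x,y:(480+x/4,140+y/2.9)
rep(W,[g(55,28),g(511,29),g(470,570),g(82,568)],.006)
rep(W,[g(250,253),g(305,254),g(303,405),g(252,404)],.042)
# pots: lid ellipse centre
for q in ([(148,130),(386,130)],[(118,496),(331,496)]): 
    print([np.round(onz(W,p(*a),.036),4) for a in q])
print(np.round(onz(W,p(267,129),.036),4),np.round(onz(W,p(225,496),.036),4))
goal((0.557,-0.163,0.036),-91.7)
E
```

```text
[[0.662, -0.1091], [0.6579, -0.2295], [0.451, -0.2213], [0.4557, -0.0994]] centre [ 0.5566 -0.1648  0.006 ]
  sides [0.1205 0.2071 0.122  0.2065] ang [-91.91 177.73  87.79  -2.7 ]
[[0.5844, -0.1586], [0.5836, -0.1726], [0.5311, -0.1706], [0.5319, -0.157]] centre [ 0.5577 -0.1647  0.042 ]
  sides [0.014  0.0525 0.0136 0.0525] ang [-93.13 177.84  86.69  -1.76]
[array([ 0.5536, -0.3479,  0.036 ]), array([ 0.5518, -0.4031,  0.036 ])]
[array([ 0.4235, -0.3576,  0.036 ]), array([ 0.4218, -0.4128,  0.036 ])]
[ 0.553  -0.3755  0.036 ] [ 0.4226 -0.3853  0.036 ]
at [ 0.5236 -0.167   0.2287] dp [0.4818, -0.0125, -0.0831] turn [-0.0004, 0.0, 0.0] rows 4.7 t 26.7
```

```bash

python3 - <<'E'
from h import *
goal((0.5572,-0.1648,0.026),-92.1)
E
python3 -m pendant '{"dp":[[0.1,-0.008,-0.08],[0.2,-0.008,-0.083],[0.3,-0.008,-0.083],[0.4,-0.008,-0.083],[0.43,-0.008,-0.083],[0.43,-0.008,-0.083],[0.43,-0.008,-0.083],[0.43,-0.008,-0.083]],"turn":[[0.002,0,0],[0.002,0,0],[0.002,0,0],[0.002,0,0],[0.002,0,0],[0.002,0,0],[0.002,0,0],[0.002,0,0]],"grip":[-0.3,-0.3,-0.3,-0.3,-0.3,-0.3,-0.3,-0.3]}'
python3 - <<'E'
from h import *
goal((0.5572,-0.1648,0.026),-92.1)
save(r.get_image('wrist'),'w24')
E
```

```text
at [ 0.5236 -0.167   0.2287] dp [0.5068, -0.008, -0.0837] turn [0.0018, 0.0, 0.0] rows 4.9 t 26.7
clock: 27.4
eef_pos: [0.5588, -0.1651, 0.0585]
orientation: [[0.004, -0.038, -0.999], [-0.001, -0.999, 0.038], [-1.0, 0.001, -0.004]]
contact_force: [0.4, -0.4, 0.5]
grip_width: 0.0556
at [ 0.5588 -0.1651  0.0585] dp [0.0813, -0.0006, 0.0043] turn [-0.0004, -0.0011, -0.0002] rows 0.8 t 27.4
```

View pics/w24.png

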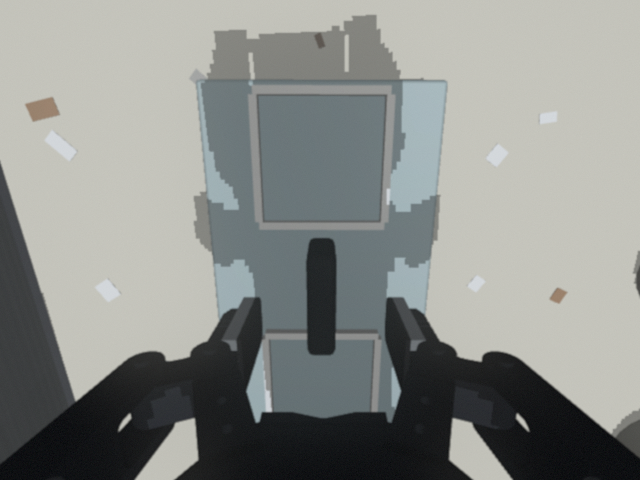

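```bash

python3 - <<'E'
from h import *
W=cam('wrist')
a=onz(W,(197,81),.006);b=onz(W,(446,80),.006)
m=(a+b)/2;d=(b-a)/np.linalg.norm(b-a);n=np.array([d[1],-d[0],0])
print(np.linalg.norm(b-a),np.degrees(np.arctan2(d[1],d[0])),m,m+n*.1045,m-n*.1045)
for z,q in((.042,[(307,240),(335,240),(335,355),(307,355)]),): rep(W,q,z)
goal((0.5572,-0.1648,0.026),-92.1)
E
```

```text
0.12017463158133768 -91.94159672386776 [ 0.66098536 -0.16848945  0.006     ] [ 0.55654536 -0.16494891  0.006     ] [ 0.76542537 -0.17202999  0.006     ]
[[0.5914, -0.1595], [0.5909, -0.1718], [0.5325, -0.1702], [0.5331, -0.1565]] centre [ 0.562  -0.1645  0.042 ]
  sides [0.0123 0.0584 0.0137 0.0584] ang [-92.2  178.4   87.76  -2.94]
at [ 0.5593 -0.1652  0.0592] dp [0.083, -0.001, 0.0057] turn [-0.0004, -0.0015, -0.0003] rows 0.8 t 27.4
```

```bash

python3 -m pendant '{"dp":[[0.03,-0.001,0.006],[0.06,-0.001,0.006],[0.083,-0.001,0.006],[0.083,-0.001,0.006],[0.083,-0.001,0.006],[0.083,-0.001,0.006]],"turn":[[0,0,0],[0,0,0],[0,0,0],[0,0,0],[0,0,0],[0,0,0]],"grip":[-0.3,-0.3,-0.3,-0.3,-0.3,-0.3]}'
python3 -m pendant '{"dp":[[0,0,0],[0,0,0],[0,0,0],[0,0,0],[0,0,0],[0,0,0],[0,0,0]],"turn":[[0,0,0],[0,0,0],[0,0,0],[0,0,0],[0,0,0],[0,0,0],[0,0,0]],"grip":[1,1,1,1,1,1,1]}'
python3 -m pendant '{"dp":[[-0.05,0,0],[-0.1,0,0],[-0.18,0,0],[-0.26,0,0],[-0.34,0,0],[-0.34,0,0],[-0.34,0,0]],"turn":[[0,0,0],[0,0,0],[0,0,0],[0,0,0],[0,0,0],[0,0,0],[0,0,0]],"grip":[1,1,1,1,1,1,1]}'
python3 - <<'E'
from h import *
goal((0.5622,0.0725,0.155),-89.05)
save(r.get_image('wrist'),'w25')
E
```

```text
clock: 27.95
eef_pos: [0.5545, -0.1642, 0.0233]
orientation: [[-0.0, -0.038, -0.999], [0.0, -0.999, 0.038], [-1.0, -0.0, 0.0]]
contact_force: [-0.2, 0.4, 0.8]
grip_width: 0.0553
clock: 28.53
eef_pos: [0.5551, -0.1643, 0.0241]
orientation: [[0.001, -0.038, -0.999], [-0.0, -0.999, 0.038], [-1.0, 0.0, -0.001]]
contact_force: [0.1, 0.3, 4.8]
grip_width: 0.0133
clock: 29.12
eef_pos: [0.5556, -0.1647, 0.1611]
orientation: [[0.003, -0.038, -0.999], [-0.002, -0.999, 0.038], [-1.0, 0.001, -0.003]]
contact_force: [-1.3, 0.6, -3.0]
grip_width: 0.0131
at [ 0.5556 -0.1647  0.1611] dp [0.0144, -0.5932, 0.0061] turn [-0.0174, -0.001, -0.0005] rows 5.7 t 29.1
```

View pics/w25.png

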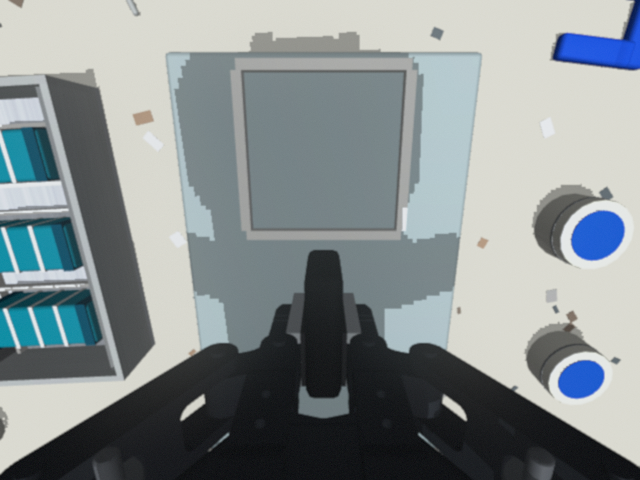

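```bash

python3 - <<'E'
from h import *
s=r.get_state();p=np.array(s['eef_pos']);R0=np.array(s['orientation']);W=cam('wrist');r.get_image('wrist')
z=p[2]-.018
a=onz(W,(166,53),z);b=onz(W,(481,52),z);print(p)
m=(a+b)/2;d=(b-a)/np.linalg.norm(b-a);n=np.array([d[1],-d[0],0]);c=m+n*.1045
print(np.linalg.norm(b-a),np.degrees(np.arctan2(d[1],d[0])),c, R0.T@(c-p), 'jaw',np.degrees(np.arctan2(R0[1,1],R0[0,1])))
E
```

```text
[ 0.5536748  -0.1644445   0.15895902]
0.1194413429767871 -92.00617359741443 [ 0.55463419 -0.16505907  0.14095902] [ 0.01799886  0.00057338 -0.00100527] jaw -92.18937294407687
```

```bash

python3 -m pendant '{"dp":[[0,-0.08,0],[0,-0.16,0],[0,-0.24,0.003],[0,-0.33,0.003],[0,-0.42,0.003],[0,-0.5,0.003],[0,-0.56,0.003],[0,-0.594,0.003]],"turn":[[0,0,0],[0,0,0],[-0.005,0,0],[-0.01,0,0],[-0.0174,0,0],[-0.0174,0,0],[-0.0174,0,0],[-0.0174,0,0]],"grip":[1,1,1,1,1,1,1,1]}'
python3 -m pendant '{"dp":[[0,0,0],[0,0,0],[0,0,0],[0,0,0]],"turn":[[0,0,0],[0,0,0],[0,0,0],[0,0,0]],"grip":[1,1,1,1]}'
python3 - <<'E'
from h import *
goal((0.5609,0.0731,0.095),-89.05)
print(r.get_state()['grip_width'])
save(r.get_image('wrist'),'w26')
E
```

```text
clock: 29.88
eef_pos: [0.5596, 0.0781, 0.1569]
orientation: [[-0.005, 0.023, -1.0], [0.003, -1.0, -0.023], [-1.0, -0.003, 0.005]]
contact_force: [0.1, 0.2, -1.4]
grip_width: 0.0134
clock: 30.22
eef_pos: [0.5618, 0.0705, 0.1582]
orientation: [[-0.003, 0.013, -1.0], [-0.002, -1.0, -0.013], [-1.0, 0.002, 0.003]]
contact_force: [0.2, 0.0, -2.8]
grip_width: 0.0132
at [0.5618 0.0705 0.1582] dp [0.158, -0.0068, 0.0017] turn [-0.001, 0.0008, -0.0005] rows 1.5 t 30.2
0.013228902607099599
```

View pics/w26.png

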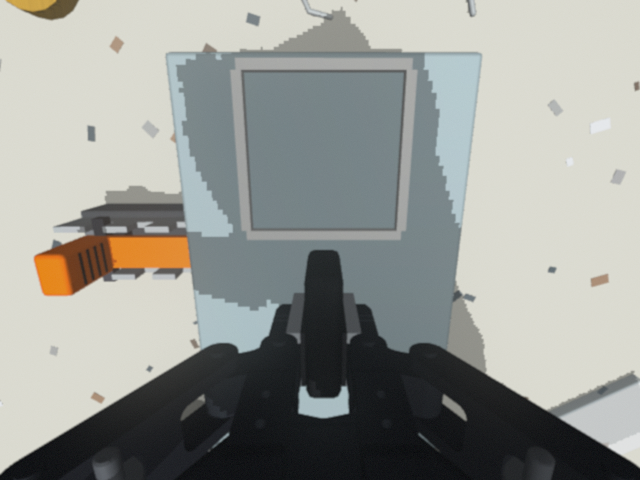

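```bash

python3 -m pendant '{"dp":[[0.05,-0.0065,0.002],[0.1,-0.0065,0.002],[0.15,-0.0065,0.002],[0.178,-0.0065,0.002],[0.178,-0.0065,0.002],[0.178,-0.0065,0.002],[0.178,-0.0065,0.002],[0.178,-0.0065,0.002]],"turn":[[-0.001,0,0],[-0.001,0,0],[-0.001,0,0],[-0.001,0,0],[-0.001,0,0],[-0.001,0,0],[-0.001,0,0],[-0.001,0,0]],"grip":[1,1,1,1,1,1,1,1]}'
python3 - <<'E'
from h import *
goal((0.5609,0.0731,0.070),-89.05)
im=r.get_image('wrist');save(im,'w27')
im=r.get_image('side');save(cv2.resize(im[190:320,230:430],None,fx=4,fy=4,interpolation=cv2.INTER_CUBIC),'s4')
goal((0.5609,0.0731,0.070),-89.05)
E
```

```text
clock: 30.93
eef_pos: [0.563, 0.0759, 0.0899]
orientation: [[0.003, 0.019, -1.0], [0.0, -1.0, -0.019], [-1.0, -0.0, -0.003]]
contact_force: [-0.8, 0.1, -1.6]
grip_width: 0.013
at [0.563  0.0759 0.0899] dp [0.0498, 0.0069, 0.0055] turn [0.0009, -0.001, 0.0001] rows 0.5 t 30.9
at [0.5627 0.0759 0.0897] dp [0.0493, 0.007, 0.0047] turn [0.001, -0.0008, 0.0001] rows 0.5 t 31.0
```

View pics/w27.png

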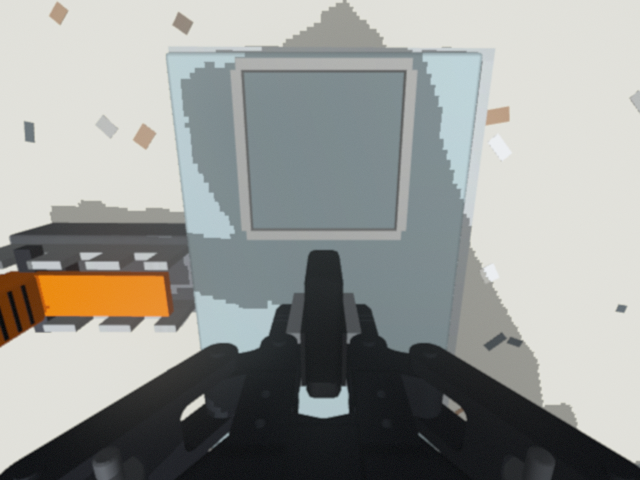

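View pics/s4.png

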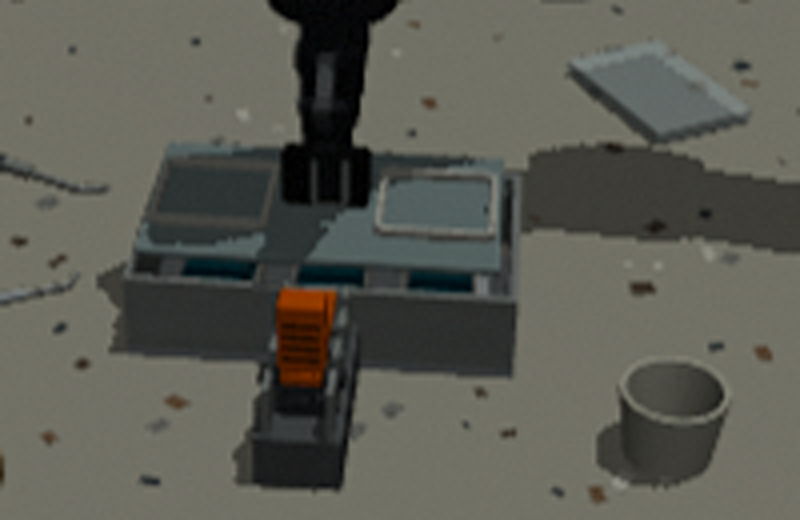

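```bash

python3 -m pendant '{"dp":[[0.005,0.006,0.004],[0.015,0.006,0.004],[0.022,0.006,0.004],[0.022,0.006,0.004],[0.022,0.006,0.004],[0.022,0.006,0.004]],"turn":[[0.001,0,0],[0.001,0,0],[0.001,0,0],[0.001,0,0],[0.001,0,0],[0.001,0,0]],"grip":[1,1,1,1,1,1]}'
python3 - <<'E'
from h import *
goal((0.5609,0.0731,0.070),-89.05)
im=r.get_image('wrist');save(im,'w28')
goal((0.5609,0.0731,0.070),-89.05)
E
```

```text
clock: 31.53
eef_pos: [0.5599, 0.0734, 0.0794]
orientation: [[-0.0, 0.017, -1.0], [0.0, -1.0, -0.017], [-1.0, -0.0, 0.0]]
contact_force: [0.2, 0.0, -2.9]
grip_width: 0.0133
at [0.5599 0.0734 0.0794] dp [0.0235, 0.0009, -0.0024] turn [0.0001, 0.0001, 0.0] rows 0.2 t 31.5
at [0.5601 0.0734 0.0796] dp [0.0239, 0.0009, -0.0021] turn [0.0001, -0.0, 0.0001] rows 0.2 t 31.6
```

View pics/w28.png

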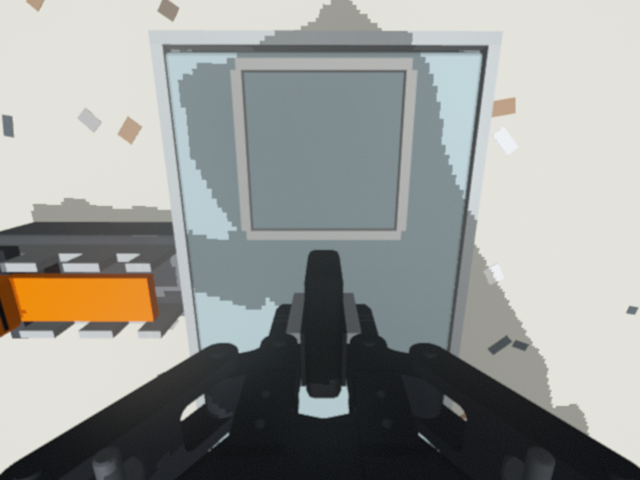

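```bash

python3 -m pendant '{"dp":[[0.006,0.001,0],[0.012,0.001,0],[0.018,0.001,0],[0.024,0.001,0],[0.026,0.001,0],[0.026,0.001,0]],"turn":[[0,0,0],[0,0,0],[0,0,0],[0,0,0],[0,0,0],[0,0,0]],"grip":[1,1,1,1,1,1]}'
python3 - <<'E'
from h import *
goal((0.5609,0.0731,0.070),-89.05)
im=r.get_image('wrist');save(im,'w29')
im=r.get_image('side');save(cv2.resize(im[190:320,230:430],None,fx=4,fy=4,interpolation=cv2.INTER_CUBIC),'s5')
print(r.get_state()['contact_force'])
E
```

```text
clock: 32.08
eef_pos: [0.56, 0.0729, 0.0701]
orientation: [[-0.001, 0.017, -1.0], [-0.001, -1.0, -0.017], [-1.0, 0.001, 0.001]]
contact_force: [-3.4, -0.3, 4.6]
grip_width: 0.013
at [0.56   0.0729 0.0701] dp [0.0002, -0.0005, -0.0022] turn [-0.0, 0.0002, -0.0003] rows 0.0 t 32.1
[-3.3521115  -1.05709407  4.85287498]
```

View pics/w29.png

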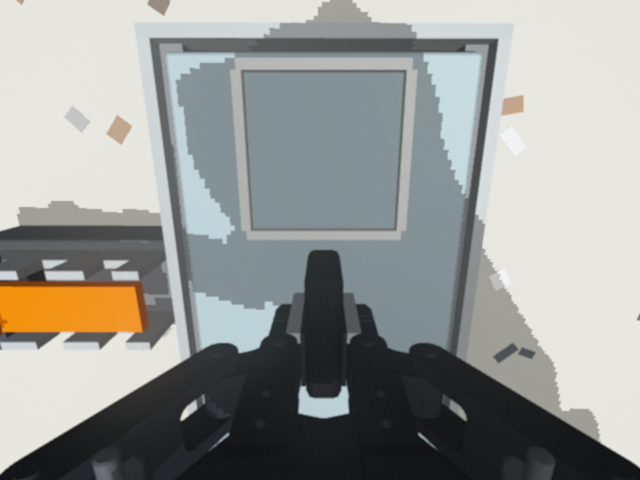

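View pics/s5.png

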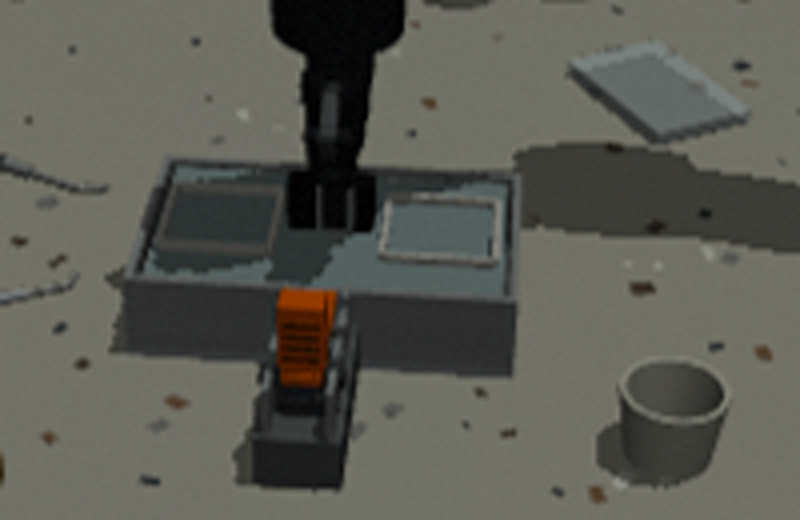

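```bash

python3 -m pendant '{"dp":[[0,0,0],[0,0,0],[0,0,0],[0,0,0],[-0.08,0,0],[-0.16,0,0],[-0.24,0,0],[-0.32,0.05,0]],"turn":[[0,0,0],[0,0,0],[0,0,0],[0,0,0],[0,0,0],[0,0,0],[0,0,0],[0,0,0]],"grip":[-0.3,-0.3,-0.3,-0.3,-0.3,-0.3,-0.5,-1]}'
python3 - <<'E'
from h import *
save(r.get_image('wrist'),'w30')
goal((0.553,-0.3755,0.16),-89.05)
E
```

```text
clock: 32.85
eef_pos: [0.5597, 0.0586, 0.1987]
orientation: [[0.0, 0.025, -1.0], [0.004, -1.0, -0.025], [-1.0, -0.004, -0.001]]
contact_force: [0.6, 0.1, 0.0]
grip_width: 0.0747
at [0.5651 0.0508 0.2056] dp [0.1158, 1.0649, 0.0487] turn [-0.0002, -0.0038, -0.0007] rows 10.3 t 32.9
```

View pics/w30.png

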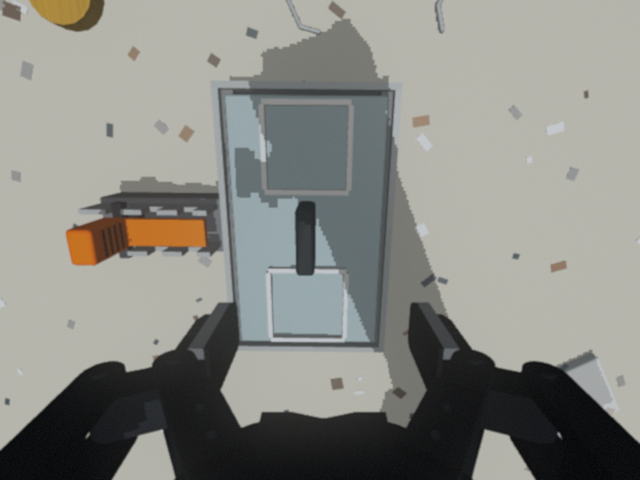

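```bash

python3 -m pendant '{"dp":[[0,0.1,0],[0,0.2,0.01],[0,0.3,0.02],[0,0.4,0.03],[0,0.5,0.04],[0,0.6,0.04],[0,0.7,0.04],[0,0.8,0.04]],"turn":[[0,0,0],[0,0,0],[0,0,0],[0,0,0],[0,0,0],[0,0,0],[0,0,0],[0,0,0]],"grip":[-1,-1,-1,-1,-1,-1,-1,-1]}'
python3 -m pendant '{"dp":[[0,0.1,0],[0.05,0.2,0],[0.1,0.26,0],[0.1,0.265,0],[0.1,0.265,0],[0.1,0.265,0]],"turn":[[0,0,0],[0,0,0],[0,0,0],[0,0,0],[0,0,0],[0,0,0]],"grip":[-1,-1,-1,-1,-1,-1]}'
python3 - <<'E'
from h import *
W=cam('wrist');im=r.get_image('wrist');save(im,'w31');np.savez('w31.npz',**W)
goal((0.553,-0.3755,0.024),-89.05)
m=cv2.inRange(cv2.cvtColor(im,cv2.COLOR_RGB2HSV),(108,150,60),(125,255,255))
for k in cv2.findContours(m,0,2)[0]:
    if cv2.contourArea(k)>400:
        e=cv2.fitEllipse(k);print(e,np.round(onz(W,e[0],.036),4))
E
```

```text
clock: 33.57
eef_pos: [0.5492, -0.2696, 0.197]
orientation: [[0.0, 0.016, -1.0], [-0.001, -1.0, -0.016], [-1.0, 0.001, -0.0]]
contact_force: [1.1, -0.4, 0.8]
grip_width: 0.086
clock: 34.07
eef_pos: [0.5516, -0.3723, 0.1566]
orientation: [[-0.0, 0.017, -1.0], [0.002, -1.0, -0.017], [-1.0, -0.002, 0.0]]
contact_force: [0.0, 1.0, 0.1]
grip_width: 0.0856
at [ 0.5526 -0.3712  0.1576] dp [0.334, 0.0111, -0.0002] turn [0.0008, -0.0004, 0.0004] rows 3.2 t 34.1
((336.006591796875, 386.4572448730469), (35.98824691772461, 43.108036041259766), 88.63070678710938) [ 0.4228 -0.3856  0.036 ]
((310.2848815917969, 296.9095458984375), (43.28892517089844, 46.8028678894043), 91.55361938476562) [ 0.5072 -0.3628  0.036 ]
((339.5926208496094, 38.811317443847656), (72.90725708007812, 98.57564544677734), 76.19649505615234) [ 0.6882 -0.3805  0.036 ]
```

View pics/w31.png

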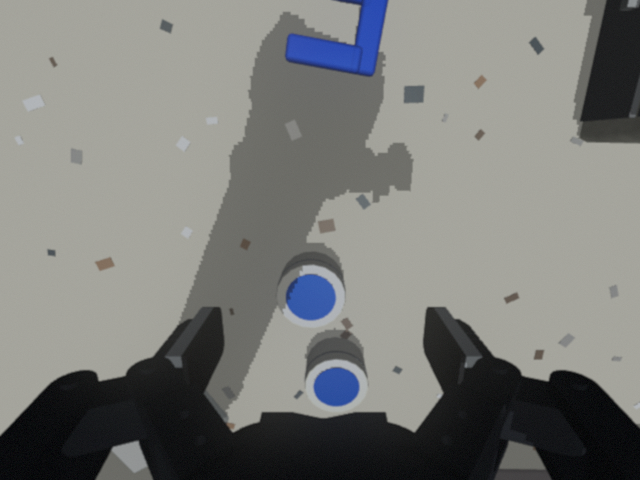

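```bash

python3 -m pendant '{"dp":[[0,-0.02,0.08],[0.05,-0.023,0.113],[0.12,-0.023,0.113],[0.15,-0.023,0.113],[0.15,-0.023,0.113],[0.15,-0.023,0.113],[0.15,-0.023,0.113]],"turn":[[0,0,0],[0,0,0],[0,0,0],[0,0,0],[0,0,0],[0,0,0],[0,0,0]],"grip":[-1,-1,-1,-1,-1,-1,-1]}'
python3 - <<'E'
from h import *
W=cam('wrist');im=r.get_image('wrist');save(im,'w32')
goal((0.5072,-0.3628,0.024),-89.05)
m=cv2.inRange(cv2.cvtColor(im,cv2.COLOR_RGB2HSV),(108,150,60),(125,255,255))
for k in cv2.findContours(m,0,2)[0]:
    if cv2.contourArea(k)>400:
        e=cv2.fitEllipse(k);print(e,np.round(onz(W,e[0],.036),4))
E
```

```text
clock: 34.7
eef_pos: [0.5084, -0.3643, 0.099]
orientation: [[0.003, 0.019, -1.0], [-0.001, -1.0, -0.019], [-1.0, 0.001, -0.003]]
contact_force: [-0.2, -1.4, 0.6]
grip_width: 0.0853
at [ 0.5085 -0.3648  0.0992] dp [0.1881, -0.0054, 0.0037] turn [0.0005, -0.0012, -0.0006] rows 1.8 t 34.8
((352.158447265625, 391.1384582519531), (46.31050109863281, 57.64033508300781), 85.63549041748047) [ 0.4232 -0.3854  0.036 ]
((320.264892578125, 272.5838623046875), (59.500953674316406, 63.4868049621582), 91.77416229248047) [ 0.5073 -0.3628  0.036 ]
```

View pics/w32.png

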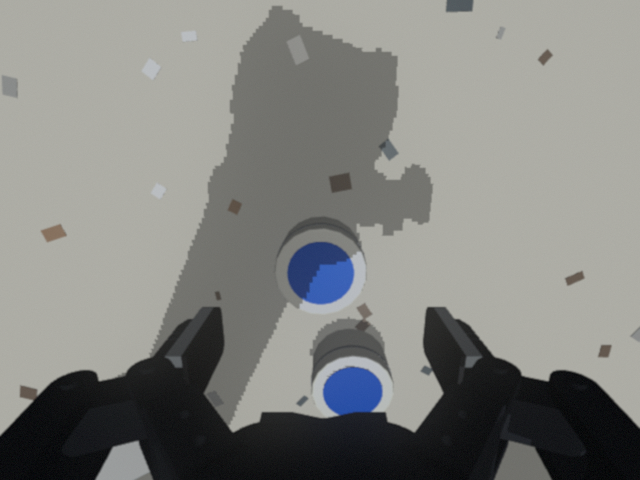

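```bash

python3 -m pendant '{"dp":[[0.05,-0.0054,0.0035],[0.1,-0.0054,0.0035],[0.15,-0.0054,0.0035],[0.19,-0.0054,0.0035],[0.193,-0.0054,0.0035],[0.193,-0.0054,0.0035],[0.193,-0.0054,0.0035]],"turn":[[0,0,0],[0,0,0],[0,0,0],[0,0,0],[0,0,0],[0,0,0],[0,0,0]],"grip":[-1,-1,-1,-1,-1,-1,-1]}'
python3 -m pendant '{"dp":[[0,0,0],[0,0,0],[0,0,0],[0,0,0],[0,0,0],[0,0,0]],"turn":[[0,0,0],[0,0,0],[0,0,0],[0,0,0],[0,0,0],[0,0,0]],"grip":[1,1,1,1,1,1]}'
python3 -m pendant '{"dp":[[-0.1,0,0],[-0.2,0,0],[-0.3,0,0],[-0.38,0,0],[-0.38,0,0],[-0.38,0,0]],"turn":[[0,0,0],[0,0,0],[0,0,0],[0,0,0],[0,0,0],[0,0,0]],"grip":[1,1,1,1,1,1]}'
python3 - <<'E'
from h import *
im=r.get_image('wrist');save(im,'w33')
goal((0.5622-.066,0.0725,0.17),-89.05)
E
```

```text
clock: 35.33
eef_pos: [0.5063, -0.3633, 0.0216]
orientation: [[0.003, 0.017, -1.0], [-0.001, -1.0, -0.017], [-1.0, 0.001, -0.003]]
contact_force: [0.8, 0.2, 0.9]
grip_width: 0.0853
clock: 35.83
eef_pos: [0.5062, -0.3636, 0.0219]
orientation: [[0.003, 0.016, -1.0], [-0.002, -1.0, -0.016], [-1.0, 0.002, -0.003]]
contact_force: [-0.2, 0.1, 6.1]
grip_width: 0.0544
clock: 36.33
eef_pos: [0.506, -0.3636, 0.1747]
orientation: [[0.004, 0.017, -1.0], [-0.003, -1.0, -0.017], [-1.0, 0.003, -0.004]]
contact_force: [-0.3, 0.3, -1.9]
grip_width: 0.0546
at [ 0.5042 -0.3627  0.1721] dp [0.0047, -1.0882, 0.002] turn [0.0, 0.0001, -0.0001] rows 10.4 t 36.4
```

View pics/w33.png

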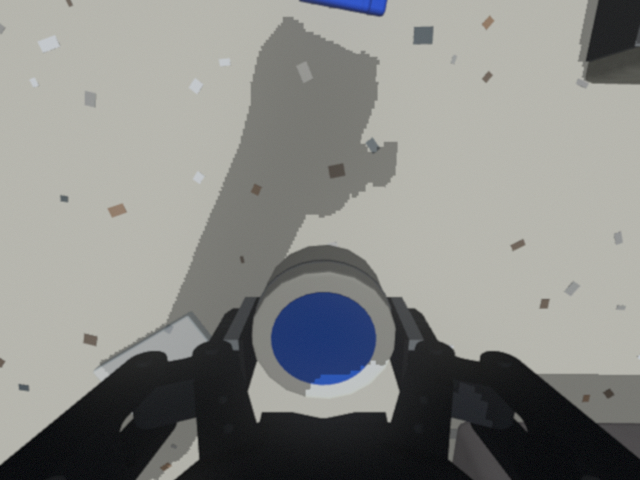

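```bash

python3 -m pendant '{"dp":[[-0.02,-0.1,0],[-0.02,-0.2,-0.04],[-0.02,-0.3,-0.08],[-0.02,-0.4,-0.12],[-0.02,-0.5,-0.16],[-0.02,-0.6,-0.2],[-0.02,-0.7,-0.24],[-0.02,-0.8,-0.28]],"turn":[[0,0,0],[0,0,0],[0,0,0],[0,0,0],[0,0,0],[0,0,0],[0,0,0],[0,0,0]],"grip":[1,1,1,1,1,1,1,1]}'
python3 - <<'E'
from h import *
goal((0.6263,0.0735,0.175),-89.05)
print(r.get_state()['grip_width'])
E
```

```text
clock: 37.05
eef_pos: [0.6057, -0.0485, 0.1767]
orientation: [[-0.006, 0.017, -1.0], [0.0, -1.0, -0.017], [-1.0, -0.0, 0.006]]
contact_force: [0.3, -0.3, -1.5]
grip_width: 0.0542
at [ 0.6057 -0.0485  0.1767] dp [0.004, -0.3041, -0.0565] turn [-0.0, 0.0019, 0.0001] rows 3.0 t 37.0
0.054227031572459186
```

```bash

python3 -m pendant '{"dp":[[0,-0.09,-0.04],[0,-0.18,-0.04],[0,-0.25,-0.04],[0,-0.285,-0.04],[0,-0.285,-0.04],[0,-0.285,-0.04],[0,-0.285,-0.04]],"turn":[[0,0,0],[0,0,0],[0,0,0],[0,0,0],[0,0,0],[0,0,0],[0,0,0]],"grip":[1,1,1,1,1,1,1]}'
python3 - <<'E'
from h import *
W=cam('wrist');im=r.get_image('wrist');save(im,'w34');np.savez('w34.npz',**W)
goal((0.6263,0.0735,0.10),-89.05)
E
```

```text
clock: 37.63
eef_pos: [0.6214, 0.0604, 0.1784]
orientation: [[-0.002, 0.013, -1.0], [-0.003, -1.0, -0.013], [-1.0, 0.003, 0.003]]
contact_force: [-0.3, -0.7, -0.5]
grip_width: 0.0544
at [0.6217 0.0599 0.1788] dp [0.1969, -0.0345, -0.0122] turn [-0.0015, 0.0006, -0.0009] rows 1.9 t 37.7
```

View pics/w34.png

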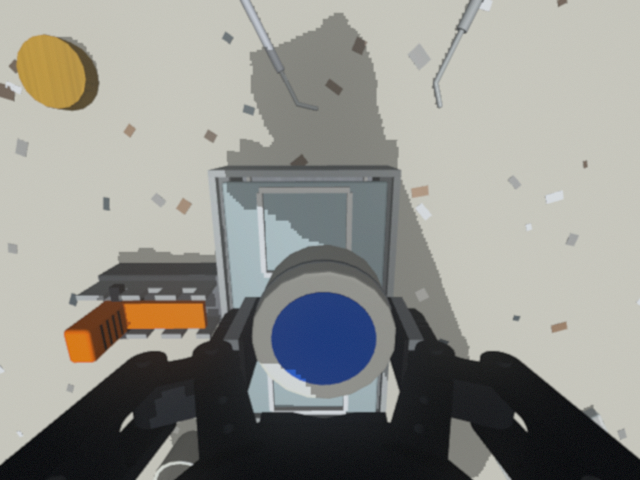

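```bash

python3 - <<'E'
from h import *
W=dict(np.load('w34.npz'));im=cv2.imread('pics/w34.png')
a=onz(W,(258,188.5),.057);b=onz(W,(352.5,188.5),.057);print(a,b,np.linalg.norm(b-a),(a+b)/2)
a=onz(W,(222,181),.052);b=onz(W,(390,181),.052);print(a,b,np.linalg.norm(b-a),(a+b)/2)
cv2.imwrite('pics/w35.png',cv2.resize(im[150:290,200:410],None,fx=3.8,fy=4,interpolation=cv2.INTER_CUBIC))
E
```

```text
[0.66166125 0.10754099 0.057     ] [0.66254092 0.03926623 0.057     ] 0.06828042043541468 [0.66210108 0.07340361 0.057     ]
[0.66612208 0.13455476 0.052     ] [0.66771657 0.01152657 0.052     ] 0.12303852574829865 [0.66691933 0.07304066 0.052     ]
```

View pics/w35.png

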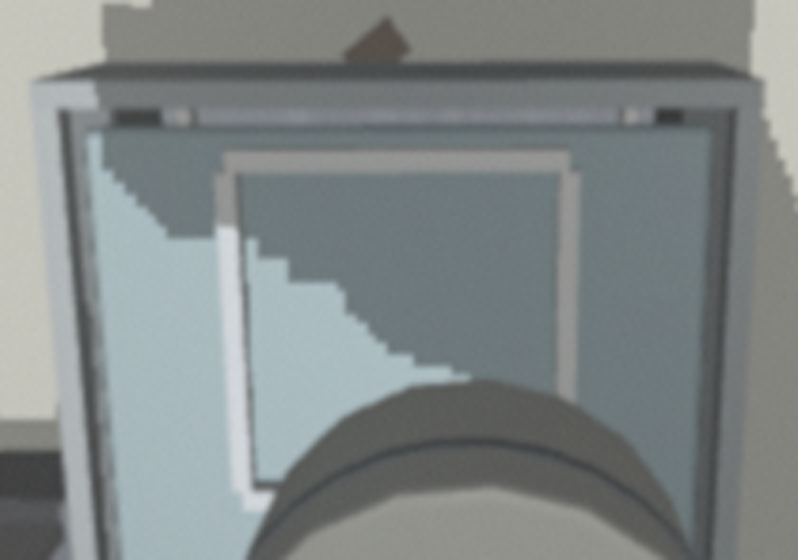

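```bash

python3 -m pendant '{"dp":[[0.05,-0.034,-0.0122],[0.1,-0.034,-0.0122],[0.15,-0.034,-0.0122],[0.2,-0.034,-0.0122],[0.21,-0.034,-0.0122],[0.21,-0.034,-0.0122],[0.21,-0.034,-0.0122],[0.21,-0.034,-0.0122]],"turn":[[0,0,0],[0,0,0],[0,0,0],[0,0,0],[0,0,0],[0,0,0],[0,0,0],[0,0,0]],"grip":[1,1,1,1,1,1,1,1]}'
python3 - <<'E'
from h import *
W=cam('wrist');im=r.get_image('wrist');save(im,'w36')
goal((0.6267,0.0735,0.074),-89.05)
E
```

```text
clock: 38.35
eef_pos: [0.628, 0.0771, 0.0976]
orientation: [[0.003, 0.015, -1.0], [0.0, -1.0, -0.015], [-1.0, -0.0, -0.003]]
contact_force: [-0.3, 0.1, -1.0]
grip_width: 0.0541
at [0.6281 0.0775 0.0978] dp [0.0596, 0.0099, 0.0037] turn [-0.0003, -0.0011, 0.0001] rows 0.6 t 38.4
```

View pics/w36.png

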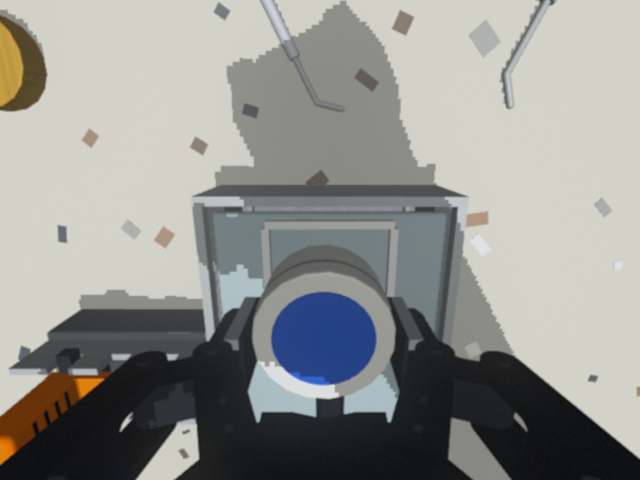

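```bash

python3 -m pendant '{"dp":[[0.01,0.0095,0.003],[0.03,0.0095,0.003],[0.044,0.0095,0.003],[0.044,0.0095,0.003],[0.044,0.0095,0.003],[0.044,0.0095,0.003]],"turn":[[0,0,0],[0,0,0],[0,0,0],[0,0,0],[0,0,0],[0,0,0]],"grip":[1,1,1,1,1,1]}'
python3 - <<'E'
from h import *
W=cam('wrist');im=r.get_image('wrist');save(cv2.resize(im[180:420,190:470],None,fx=2.5,fy=2.5,interpolation=cv2.INTER_CUBIC),'w37')
goal((0.6267,0.0735,0.074),-89.05)
E
```

```text
clock: 38.9
eef_pos: [0.6252, 0.0742, 0.0781]
orientation: [[-0.0, 0.017, -1.0], [0.0, -1.0, -0.017], [-1.0, -0.0, 0.0]]
contact_force: [0.6, -0.2, -1.5]
grip_width: 0.0544
at [0.6255 0.0743 0.0784] dp [0.011, 0.002, -0.0031] turn [0.0001, -0.0, 0.0001] rows 0.1 t 39.0
```

View pics/w37.png

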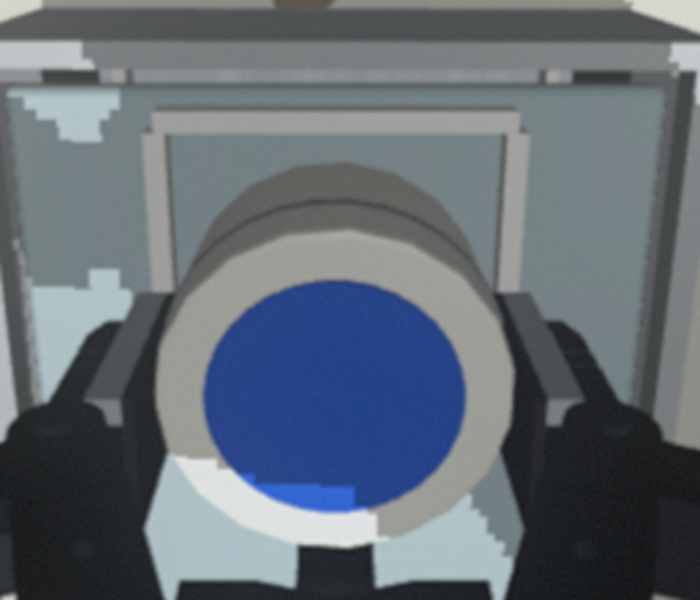

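```bash

python3 - <<'E'
from h import *
W=cam('wrist')
print(onz(W,(324,233.6),.057),onz(W,(324,244.8),.0564),onz(W,(324,244.8),.0584))
goal((0.6267,0.0735,0.074),-89.05)
E
```

```text
[0.65909443 0.07443885 0.057     ] [0.65365774 0.07434043 0.0564    ] [0.65425166 0.07435657 0.0584    ]
at [0.6255 0.0743 0.0784] dp [0.011, 0.002, -0.0031] turn [0.0001, -0.0, 0.0001] rows 0.1 t 39.0
```

```bash

python3 -m pendant '{"dp":[[0,0,-0.005],[0.004,0,-0.005],[0.008,0,-0.005],[0.012,0,-0.005],[0.012,0,-0.005],[0.012,0,-0.005]],"turn":[[0,0,0],[0,0,0],[0,0,0],[0,0,0],[0,0,0],[0,0,0]],"grip":[1,1,1,1,1,1]}'
python3 - <<'E'
from h import *
W=cam('wrist');im=r.get_image('wrist');save(cv2.resize(im[180:420,190:470],None,fx=2.5,fy=2.5,interpolation=cv2.INTER_CUBIC),'w38')
goal((0.6277,0.0735,0.074),-89.05)
E
```

```text
clock: 39.45
eef_pos: [0.6276, 0.0741, 0.0739]
orientation: [[0.0, 0.017, -1.0], [-0.0, -1.0, -0.017], [-1.0, 0.0, -0.0]]
contact_force: [-1.5, -0.2, 1.4]
grip_width: 0.0541
at [0.6276 0.0741 0.0739] dp [-0.0002, 0.0015, -0.0003] turn [0.0, -0.0001, -0.0] rows 0.0 t 39.5
```

View pics/w38.png

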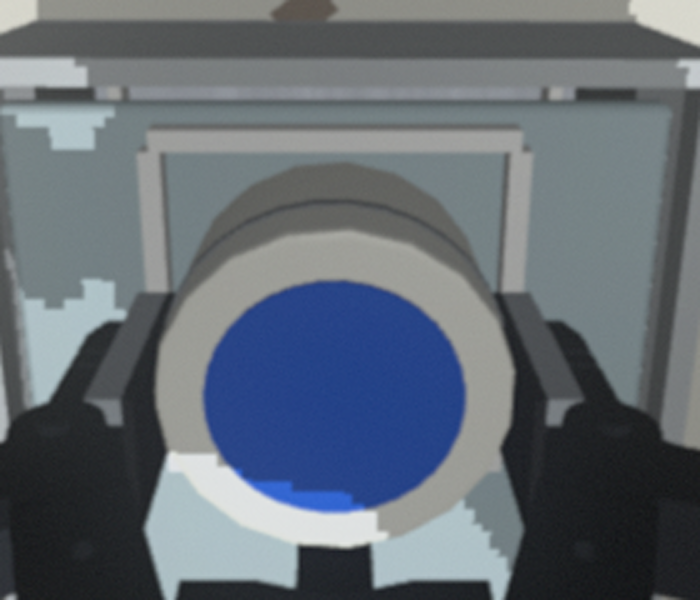

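```bash

python3 -m pendant '{"dp":[[0,0,0],[0,0,0],[0,0,0],[-0.06,0,0],[-0.14,0,0],[-0.22,0,0],[-0.3,0.04,0],[-0.3,0.12,0.02]],"turn":[[0,0,0],[0,0,0],[0,0,0],[0,0,0],[0,0,0],[0,0,0],[0,0,0],[0,0,0]],"grip":[-0.65,-0.65,-0.65,-0.65,-0.65,-0.8,-1,-1]}'
python3 - <<'E'
from h import *
save(r.get_image('wrist'),'w39')
goal((0.415,-0.385,0.16),-89.05)
E
```

```text
clock: 40.17
eef_pos: [0.6259, 0.0339, 0.2025]
orientation: [[0.016, 0.026, -1.0], [0.006, -1.0, -0.026], [-1.0, -0.006, -0.017]]
contact_force: [2.1, 1.6, 1.7]
grip_width: 0.0855
at [0.6229 0.0191 0.1983] dp [0.0973, 1.0032, 0.5331] turn [-0.0013, -0.0025, -0.0018] rows 10.9 t 40.2
```

View pics/w39.png

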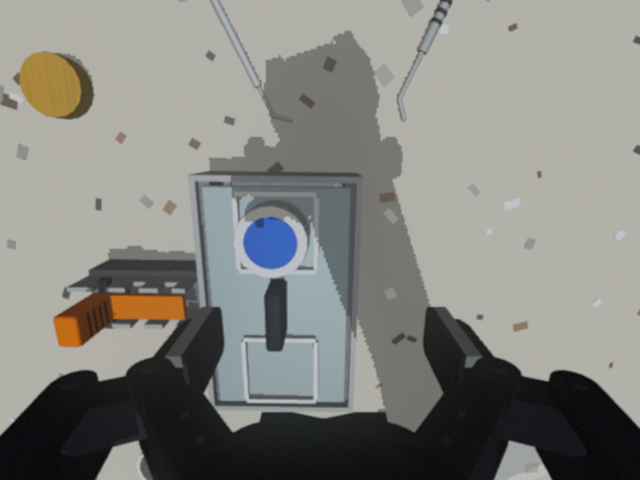

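```bash

python3 -m pendant '{"dp":[[0,0.09,0.04],[0,0.18,0.09],[0,0.27,0.14],[0,0.36,0.19],[0,0.45,0.24],[0,0.54,0.29],[0,0.63,0.34],[0,0.72,0.38]],"turn":[[0,0,0],[0,0,0],[0,0,0],[0,0,0],[0,0,0],[0,0,0],[0,0,0],[0,0,0]],"grip":[-1,-1,-1,-1,-1,-1,-1,-1]}'
python3 - <<'E'
from h import *
goal((0.418,-0.385,0.15),-89.05)
E
```

```text
clock: 40.88
eef_pos: [0.4705, -0.2664, 0.1929]
orientation: [[-0.002, 0.016, -1.0], [-0.0, -1.0, -0.016], [-1.0, 0.0, 0.002]]
contact_force: [1.1, -1.0, -0.4]
grip_width: 0.0856
at [ 0.4705 -0.2664  0.1929] dp [0.1075, 0.2944, 0.1356] turn [-0.0003, 0.0006, -0.0] rows 3.3 t 40.9
```

```bash

python3 -m pendant '{"dp":[[0,0.09,0.04],[0,0.18,0.08],[0.05,0.25,0.12],[0.1,0.28,0.13],[0.14,0.28,0.13],[0.14,0.28,0.13],[0.14,0.28,0.13],[0.14,0.28,0.13]],"turn":[[0,0,0],[0,0,0],[0,0,0],[0,0,0],[0,0,0],[0,0,0],[0,0,0],[0,0,0]],"grip":[-1,-1,-1,-1,-1,-1,-1,-1]}'
python3 - <<'E'
from h import *
W=cam('wrist');im=r.get_image('wrist');save(im,'w40')
m=cv2.inRange(cv2.cvtColor(im,cv2.COLOR_RGB2HSV),(108,150,60),(125,255,255))
for k in cv2.findContours(m,0,2)[0]:
    if cv2.contourArea(k)>400:
        e=cv2.fitEllipse(k);P=onz(W,e[0],.036);print(e,np.round(P,4))
        goal((P[0],P[1],0.022),-89.05)
E
```

```text
clock: 41.55
eef_pos: [0.4239, -0.3766, 0.1381]
orientation: [[0.001, 0.018, -1.0], [0.0, -1.0, -0.018], [-1.0, -0.0, -0.001]]
contact_force: [-0.2, -0.0, 1.0]
grip_width: 0.0857
((335.6314392089844, 252.68988037109375), (50.57905197143555, 53.51938247680664), 83.3731689453125) [ 0.4228 -0.3855  0.036 ]
at [ 0.4244 -0.3768  0.1387] dp [0.2917, 0.0216, 0.005] turn [0.0007, -0.0006, -0.0003] rows 2.8 t 41.6
```

View pics/w40.png

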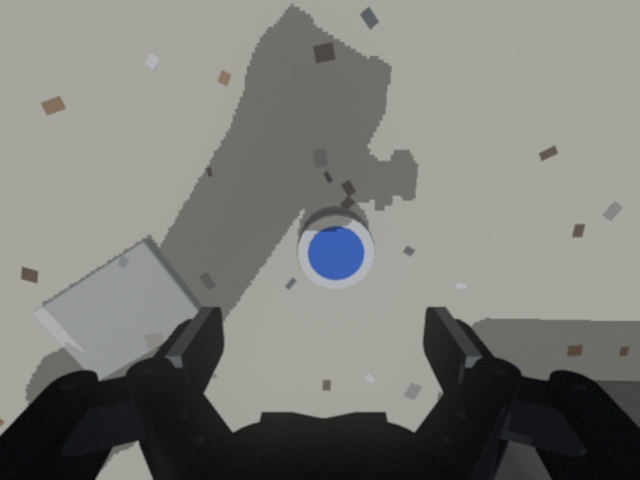

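```bash

python3 -m pendant '{"dp":[[0.08,0.0216,0.004],[0.16,0.0216,0.004],[0.23,0.0216,0.004],[0.29,0.0216,0.004],[0.292,0.0216,0.004],[0.292,0.0216,0.004],[0.292,0.0216,0.004]],"turn":[[0,0,0],[0,0,0],[0,0,0],[0,0,0],[0,0,0],[0,0,0],[0,0,0]],"grip":[-1,-1,-1,-1,-1,-1,-1]}'
python3 -m pendant '{"dp":[[0,0,0],[0,0,0],[0,0,0],[0,0,0],[0,0,0],[0,0,0]],"turn":[[0,0,0],[0,0,0],[0,0,0],[0,0,0],[0,0,0],[0,0,0]],"grip":[-1,1,1,1,1,1]}'
python3 -m pendant '{"dp":[[-0.1,0,0],[-0.2,0,0],[-0.3,0,0],[-0.4,0,0],[-0.4,0,0],[-0.4,0,0]],"turn":[[0,0,0],[0,0,0],[0,0,0],[0,0,0],[0,0,0],[0,0,0]],"grip":[1,1,1,1,1,1]}'
python3 - <<'E'
from h import *
im=r.get_image('wrist');save(im,'w41')
goal((0.4955,0.0713,0.18),-89.05)
E
```

```text
clock: 42.18
eef_pos: [0.4234, -0.3867, 0.0228]
orientation: [[0.003, 0.018, -1.0], [-0.002, -1.0, -0.018], [-1.0, 0.002, -0.003]]
contact_force: [-0.6, 0.5, -0.3]
grip_width: 0.0854
clock: 42.68
eef_pos: [0.4226, -0.3871, 0.0225]
orientation: [[0.002, 0.017, -1.0], [-0.002, -1.0, -0.017], [-1.0, 0.002, -0.002]]
contact_force: [-0.7, 0.4, 7.1]
grip_width: 0.0547
clock: 43.18
eef_pos: [0.4233, -0.3877, 0.1843]
orientation: [[0.005, 0.016, -1.0], [-0.005, -1.0, -0.016], [-1.0, 0.005, -0.005]]
contact_force: [-0.1, 0.2, -1.2]
grip_width: 0.0544
at [ 0.4215 -0.3864  0.1816] dp [0.0024, -1.1411, -0.2039] turn [-0.0, -0.0003, -0.0005] rows 11.1 t 43.2
```

View pics/w41.png

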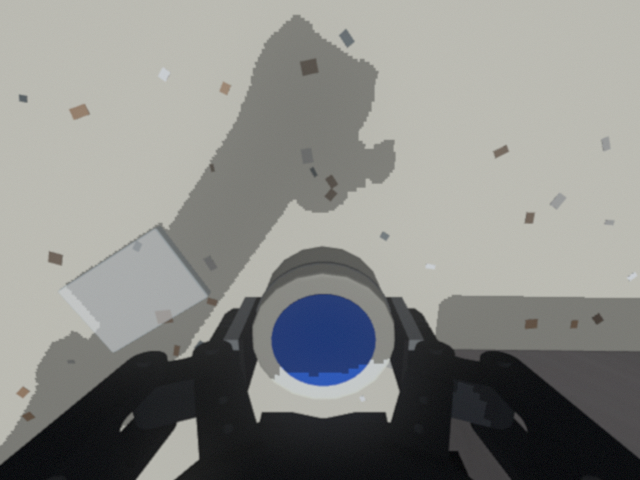

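```bash

python3 -m pendant '{"dp":[[0,-0.1,0],[0,-0.2,-0.02],[0,-0.3,-0.05],[0,-0.4,-0.08],[0,-0.5,-0.11],[0,-0.6,-0.14],[0,-0.7,-0.16],[0,-0.8,-0.18]],"turn":[[0,0,0],[0,0,0],[0,0,0],[0,0,0],[0,0,0],[0,0,0],[0,0,0],[0,0,0]],"grip":[1,1,1,1,1,1,1,1]}'
python3 - <<'E'
from h import *
goal((0.496,0.0715,0.18),-89.05)
print(r.get_state()['grip_width'])
E
```

```text
clock: 43.9
eef_pos: [0.4861, -0.0629, 0.1784]
orientation: [[-0.005, 0.017, -1.0], [0.001, -1.0, -0.017], [-1.0, -0.001, 0.005]]
contact_force: [0.3, -0.2, -1.0]
grip_width: 0.0545
at [ 0.4861 -0.0629  0.1784] dp [-0.0038, -0.3355, -0.0304] turn [0.0, 0.0015, 0.0004] rows 3.2 t 43.9
0.05452523299400677
```

```bash

python3 -m pendant '{"dp":[[0,-0.09,-0.02],[0,-0.18,-0.025],[0,-0.27,-0.025],[0,-0.325,-0.025],[0,-0.325,-0.025],[0.05,-0.325,-0.025],[0.1,-0.325,-0.025],[0.15,-0.325,-0.025]],"turn":[[0,0,0],[0,0,0],[0,0,0],[0,0,0],[0,0,0],[0,0,0],[0,0,0],[0,0,0]],"grip":[1,1,1,1,1,1,1,1]}'
python3 -m pendant '{"dp":[[0,0,0],[0,0,0],[0,0,0],[0,0,0]],"turn":[[0,0,0],[0,0,0],[0,0,0],[0,0,0]],"grip":[1,1,1,1]}'
python3 - <<'E'
from h import *
W=cam('wrist');im=r.get_image('wrist');save(im,'w42')
goal((0.496,0.0715,0.0745),-89.05)
E
```

```text
clock: 44.57
eef_pos: [0.4943, 0.0642, 0.1182]
orientation: [[-0.003, 0.017, -1.0], [-0.001, -1.0, -0.017], [-1.0, 0.001, 0.003]]
contact_force: [-0.4, -0.8, -0.3]
grip_width: 0.0543
clock: 44.9
eef_pos: [0.4966, 0.0651, 0.1215]
orientation: [[0.001, 0.016, -1.0], [0.0, -1.0, -0.016], [-1.0, -0.0, -0.001]]
contact_force: [-0.3, -0.2, -0.0]
grip_width: 0.0539
at [0.4969 0.0651 0.1218] dp [0.1183, -0.016, 0.0021] turn [-0.0001, -0.0007, 0.0] rows 1.1 t 45.0
```

View pics/w42.png

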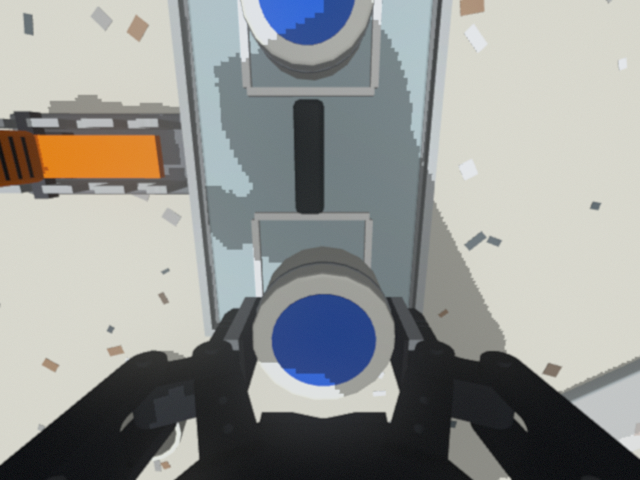

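```bash

python3 -m pendant '{"dp":[[0.02,-0.015,0.002],[0.05,-0.016,0.002],[0.08,-0.016,0.002],[0.1,-0.016,0.002],[0.1,-0.016,0.002],[0.1,-0.016,0.002],[0.1,-0.016,0.002],[0.1,-0.016,0.002]],"turn":[[0,0,0],[0,0,0],[0,0,0],[0,0,0],[0,0,0],[0,0,0],[0,0,0],[0,0,0]],"grip":[1,1,1,1,1,1,1,1]}'
python3 - <<'E'
from h import *
W=cam('wrist');im=r.get_image('wrist');save(cv2.resize(im[180:420,190:470],None,fx=2.5,fy=2.5,interpolation=cv2.INTER_CUBIC),'w43')
goal((0.496,0.0715,0.0745),-89.05);np.savez('w43.npz',**W)
E
```

```text
clock: 45.62
eef_pos: [0.4953, 0.0716, 0.0811]
orientation: [[0.001, 0.017, -1.0], [0.0, -1.0, -0.017], [-1.0, -0.0, -0.001]]
contact_force: [-0.1, -0.5, -0.5]
grip_width: 0.0543
at [0.4954 0.0716 0.0812] dp [0.0167, 0.0002, -0.0014] turn [-0.0, -0.0003, 0.0] rows 0.2 t 45.7
```

View pics/w43.png

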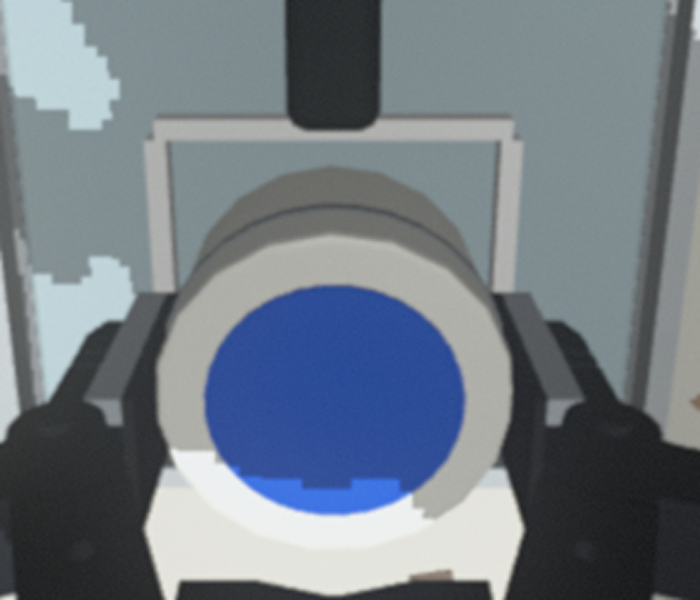

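```bash

python3 -m pendant '{"dp":[[0.004,0,-0.004],[0.008,0,-0.004],[0.012,0,-0.004],[0.016,0,-0.004],[0.0175,0,-0.004],[0.0175,0,-0.004],[0.0175,0,-0.004]],"turn":[[0,0,0],[0,0,0],[0,0,0],[0,0,0],[0,0,0],[0,0,0],[0,0,0]],"grip":[1,1,1,1,1,1,1]}'
python3 - <<'E'
from h import *
W=cam('wrist');im=r.get_image('wrist');save(cv2.resize(im[180:420,190:470],None,fx=2.5,fy=2.5,interpolation=cv2.INTER_CUBIC),'w44')
goal((0.496,0.0715,0.0745),-89.05)
E
```

```text
clock: 46.25
eef_pos: [0.4967, 0.0715, 0.0745]
orientation: [[-0.0, 0.017, -1.0], [-0.001, -1.0, -0.017], [-1.0, 0.001, 0.0]]
contact_force: [-2.9, -1.3, 4.6]
grip_width: 0.0541
at [0.4967 0.0716 0.0745] dp [-0.0, 0.0001, 0.0018] turn [0.0, 0.0, -0.0003] rows 0.0 t 46.3
```

View pics/w44.png

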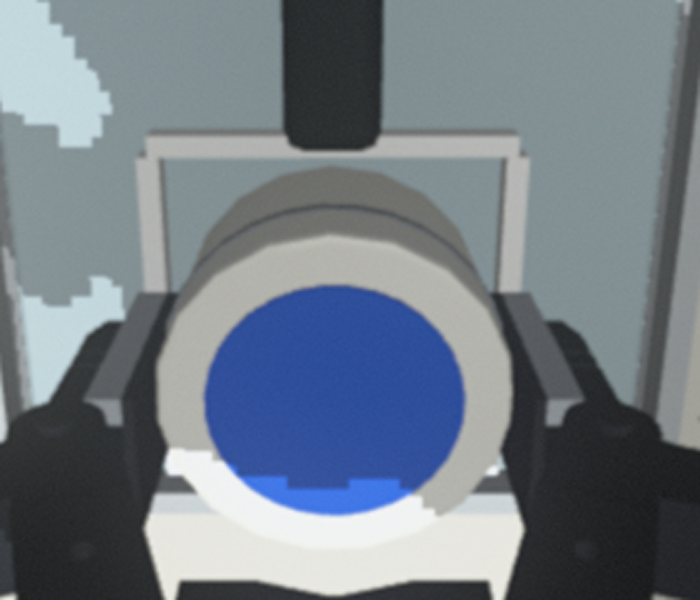

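```bash

python3 -m pendant '{"dp":[[0,0,0],[0,0,0],[0,0,0],[-0.06,0,0],[-0.14,0,0],[-0.22,0,0],[-0.3,0,0],[-0.36,-0.05,-0.02]],"turn":[[0,0,0],[0,0,0],[0,0,0],[0,0,0],[0,0,0],[0,0,0],[0,0,0],[0,0,0]],"grip":[-0.65,-0.65,-0.65,-0.65,-0.65,-0.65,-0.65,-0.65]}'
python3 - <<'E'
from h import *
save(r.get_image('wrist'),'w45')
goal((0.5598,0.2235,0.21),-89.05)
E
```

```text
clock: 46.97
eef_pos: [0.5043, 0.0874, 0.2194]
orientation: [[0.0, 0.01, -1.0], [-0.004, -1.0, -0.01], [-1.0, 0.004, -0.0]]
contact_force: [1.5, -0.6, 0.2]
grip_width: 0.0705
at [0.5092 0.0962 0.2252] dp [0.0408, -0.3159, -0.1315] turn [0.0003, -0.0042, 0.0011] rows 3.3 t 47.0
```

View pics/w45.png

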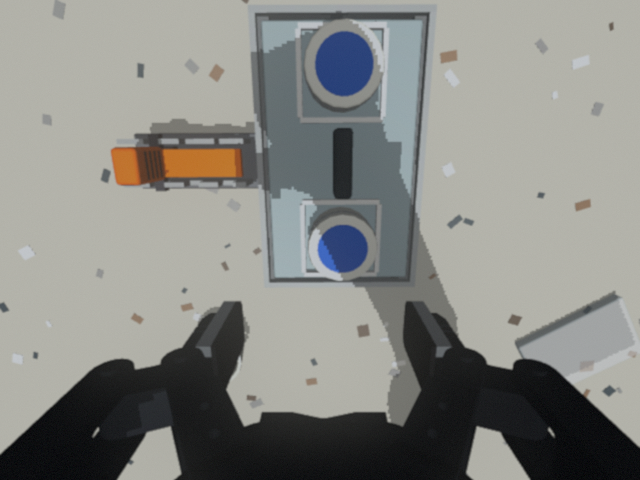

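```bash

python3 -m pendant '{"dp":[[0,-0.08,-0.03],[0,-0.16,-0.07],[0,-0.24,-0.11],[0.03,-0.316,-0.128],[0.03,-0.316,-0.128],[0.03,-0.316,-0.128],[0.03,-0.316,-0.128],[0.03,-0.316,-0.128]],"turn":[[0,0,0],[0,0,0],[0,0,0],[0,0,0],[0,0,0],[0,0,0],[0,0,0],[0,0,0]],"grip":[-0.5,-0.5,-0.5,-0.5,-0.5,-0.5,-0.5,-0.5]}'
python3 - <<'E'
from h import *
W=cam('wrist');im=r.get_image('wrist');save(cv2.resize(im[150:330,230:410],None,fx=3.3,fy=3.3,interpolation=cv2.INTER_CUBIC),'w46');np.savez('w46.npz',**W)
goal((0.5598,0.2235,0.087),-89.05)
E
```

```text
clock: 47.68
eef_pos: [0.5535, 0.2171, 0.2054]
orientation: [[-0.0, 0.015, -1.0], [-0.002, -1.0, -0.015], [-1.0, 0.002, 0.0]]
contact_force: [-0.6, 0.0, 0.3]
grip_width: 0.064
at [0.5537 0.2168 0.2057] dp [0.2966, -0.0169, -0.0155] turn [-0.0008, -0.0, -0.0005] rows 2.9 t 47.7
```

View pics/w46.png

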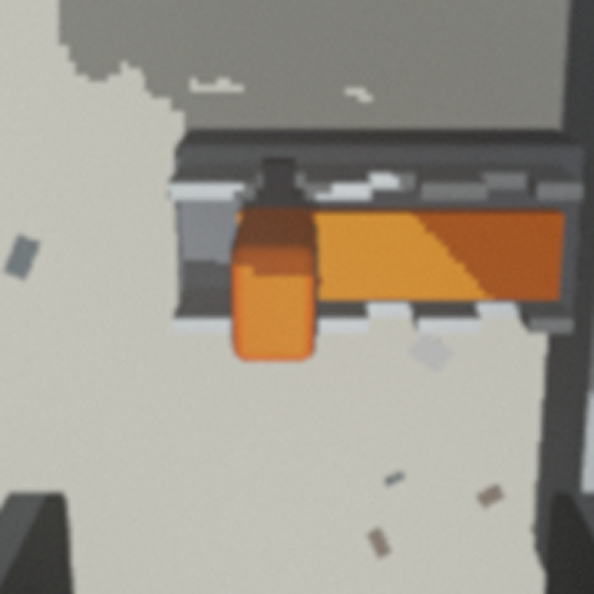

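```bash

python3 - <<'E'
from h import *
W=cam('wrist');g=lambda x,y:(230+x/3.3,150+y/3.3)
rep(W,[g(233,243),g(316,243),g(316,361),g(233,361)],.106)
goal((0.5598,0.2235,0.087),-89.05)
E
```

```text
[[0.5737, 0.2322], [0.5739, 0.2151], [0.5482, 0.2147], [0.548, 0.2323]] centre [0.5609 0.2236 0.106 ]
  sides [0.0171 0.0257 0.0177 0.0257] ang [ -89.22 -179.06   90.77   -0.29]
at [0.5537 0.2168 0.2057] dp [0.2966, -0.0169, -0.0155] turn [-0.0008, -0.0, -0.0005] rows 2.9 t 47.7
```

```bash

python3 -m pendant '{"dp":[[0.08,-0.0168,-0.0165],[0.16,-0.0168,-0.0165],[0.24,-0.0168,-0.0165],[0.28,-0.0168,-0.0165],[0.297,-0.0168,-0.0165],[0.297,-0.0168,-0.0165],[0.297,-0.0168,-0.0165],[0.297,-0.0168,-0.0165]],"turn":[[0,0,0],[0,0,0],[0,0,0],[0,0,0],[0,0,0],[0,0,0],[0,0,0],[0,0,0]],"grip":[-0.5,-0.5,-0.5,-0.5,-0.5,-0.5,-0.5,-0.5]}'
python3 -m pendant '{"dp":[[0,0,0],[0,0,0],[0,0,0],[0,0,0],[0,0,0],[0,0,0]],"turn":[[0,0,0],[0,0,0],[0,0,0],[0,0,0],[0,0,0],[0,0,0]],"grip":[1,1,1,1,1,1]}'
```

```text
clock: 48.4
eef_pos: [0.5615, 0.2261, 0.089]
orientation: [[0.004, 0.016, -1.0], [0.001, -1.0, -0.016], [-1.0, -0.001, -0.004]]
contact_force: [0.3, 0.6, 0.4]
grip_width: 0.0638
clock: 48.9
eef_pos: [0.5604, 0.226, 0.0878]
orientation: [[0.001, 0.017, -1.0], [0.0, -1.0, -0.017], [-1.0, -0.0, -0.001]]
contact_force: [-0.3, -0.4, 4.3]
grip_width: 0.0169
```

```bash

python3 -m pendant '{"dp":[[-0.02,0,0],[-0.04,0,0],[-0.058,0,0],[-0.058,0,0],[-0.058,0,0]],"turn":[[0,0,0],[0,0,0],[0,0,0],[0,0,0],[0,0,0]],"grip":[1,1,1,1,1]}'
```

```text
clock: 49.32
eef_pos: [0.5602, 0.2259, 0.1108]
orientation: [[0.001, 0.017, -1.0], [0.001, -1.0, -0.017], [-1.0, -0.001, -0.001]]
contact_force: [2.7, 1.6, -1.8]
grip_width: 0.0175
```

```bash

python3 -m pendant '{"dp":[[0,0.03,0],[0,0.06,0],[0,0.09,0],[0,0.12,0],[0,0.142,0],[0,0.142,0],[0,0.142,0],[0,0.142,0]],"turn":[[0,0,0],[0,0,0],[0,0,0],[0,0,0],[0,0,0],[0,0,0],[0,0,0],[0,0,0]],"grip":[1,1,1,1,1,1,1,1]}'
python3 - <<'E'
from h import *
goal((0.5612,0.169,0.088),-89.05)
save(r.get_image('wrist'),'w47')
E
```

```text
clock: 49.98
eef_pos: [0.5609, 0.1686, 0.1102]
orientation: [[0.0, 0.016, -1.0], [-0.0, -1.0, -0.016], [-1.0, 0.0, -0.0]]
contact_force: [1.8, -0.8, -1.5]
grip_width: 0.017
at [0.5609 0.1686 0.1102] dp [0.0555, -0.0011, -0.0007] turn [-0.0001, -0.0001, -0.0001] rows 0.5 t 50.0
```

View pics/w47.png

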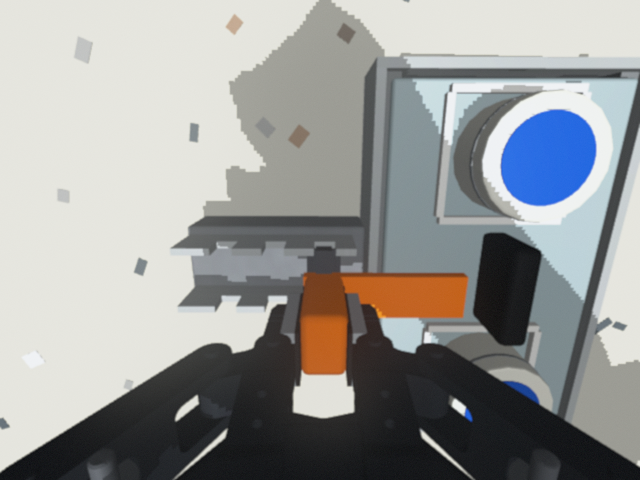

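Aligned over the innermost notch; lower.

```bash

python3 -m pendant '{"dp":[[0.015,0,0],[0.03,0,0],[0.045,0,0],[0.053,0,0],[0.055,0,0],[0.055,0,0]],"turn":[[0,0,0],[0,0,0],[0,0,0],[0,0,0],[0,0,0],[0,0,0]],"grip":[1,1,1,1,1,1]}'
python3 - <<'E'
from h import *
goal((0.5612,0.169,0.088),-89.05)
E
```

```text
clock: 50.53
eef_pos: [0.561, 0.1694, 0.088]
orientation: [[0.0, 0.017, -1.0], [0.001, -1.0, -0.017], [-1.0, -0.001, -0.0]]
contact_force: [2.0, 0.3, -1.9]
grip_width: 0.0174
at [0.561  0.1694 0.088 ] dp [0.0, 0.0011, -0.0006] turn [0.0001, -0.0001, 0.0002] rows 0.0 t 50.5
```

```bash

python3 -m pendant '{"dp":[[0,0,0],[0,0,0],[0,0,0],[0,0,0],[-0.06,0,0],[-0.14,0,0],[-0.22,0,0],[-0.3,0,0]],"turn":[[0,0,0],[0,0,0],[0,0,0],[0,0,0],[0,0,0],[0,0,0],[0,0,0],[0,0,0]],"grip":[-0.4,-0.4,-0.4,-0.4,-0.4,-0.4,-0.4,-0.4]}'
python3 -m pendant '{"dp":[[0,-0.05,0.05],[0,-0.1,0.1],[0,-0.1,0.1],[0,-0.1,0.1],[0,-0.1,0.1],[0,-0.1,0.1]],"turn":[[0,0,0],[0,0,0],[0,0,0],[0,0,0],[0,0,0],[0,0,0]],"grip":[-0.4,-0.4,-0.4,-0.4,-0.4,-0.4]}'
python3 - <<'E'
from h import *
W=cam('wrist');im=r.get_image('wrist');save(im,'w48');np.savez('w48.npz',**W)
im=r.get_image('side');save(cv2.resize(im[190:320,230:430],None,fx=4,fy=4,interpolation=cv2.INTER_CUBIC),'s6')
save(im,'s6f')
print(r.get_state()['eef_pos'])
E
```

```text
clock: 51.2
eef_pos: [0.5597, 0.1689, 0.2089]
orientation: [[-0.002, 0.017, -1.0], [-0.0, -1.0, -0.017], [-1.0, 0.0, 0.002]]
contact_force: [0.4, -0.5, -0.1]
grip_width: 0.06
clock: 51.7
eef_pos: [0.5207, 0.2069, 0.2077]
orientation: [[-0.0, 0.015, -1.0], [-0.001, -1.0, -0.015], [-1.0, 0.001, 0.0]]
contact_force: [0.5, -0.0, -0.4]
grip_width: 0.0599
[0.52079157 0.20697724 0.20770505]
```

View pics/w48.png

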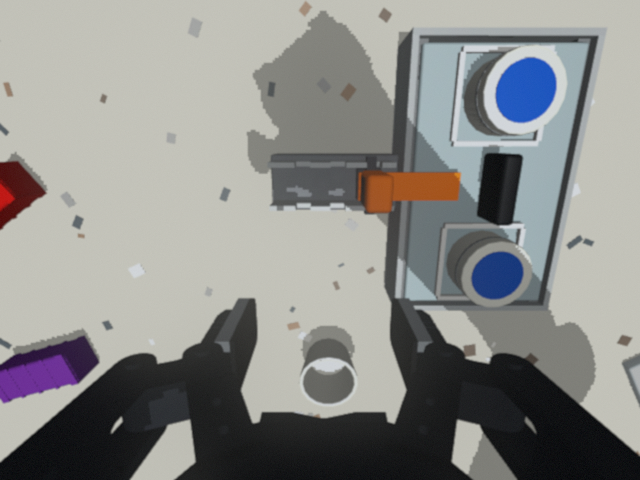

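View pics/s6.png

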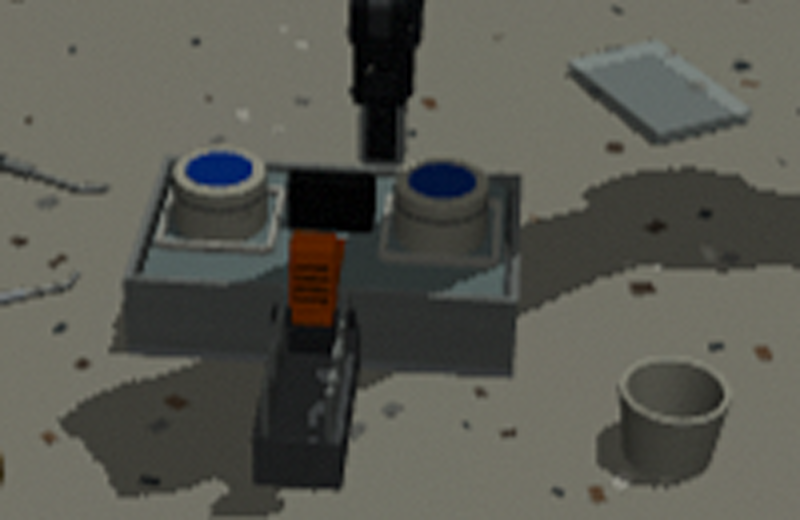

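View pics/s6f.png

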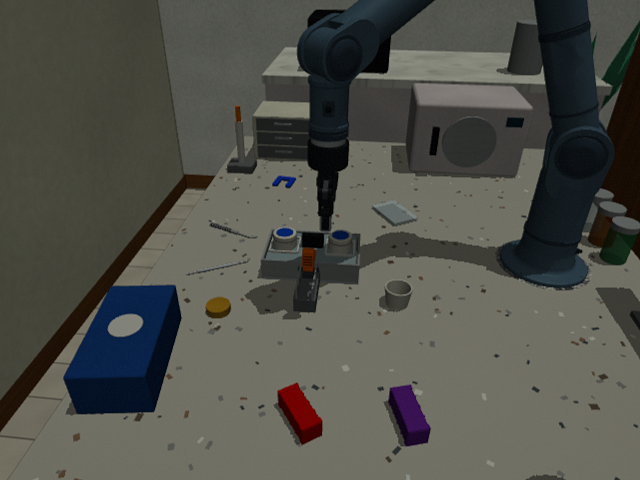

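```bash

python3 - <<'E'
from h import *
W=dict(np.load('w48.npz'));S=cam('side')
im=cv2.imread('pics/w48.png');si=cv2.imread('pics/s6f.png')
a=np.radians(.95);ux=np.array([np.cos(a),np.sin(a),0]);uy=np.array([-np.sin(a),np.cos(a),0])
C=np.array([.5622,.0725,0])
for c,I,n,roi in((W,im,'w49',(130,240,330,480)),(S,si,'s7',(230,320,280,340))):
    k=5;y0,y1,x0,x1=roi;J=cv2.resize(I[y0:y1,x0:x1],None,fx=k,fy=k,interpolation=cv2.INTER_CUBIC)
    for z,col in((.106,(0,255,0)),(.114,(255,0,255))):
        P=[C+ux*sx*.013+uy*(.0952+sy*.009)+[0,0,z] for sx,sy in((-1,-1),(1,-1),(1,1),(-1,1))]
        q=((proj(c,np.array(P))-[x0,y0]+.5)*k).astype(int)
        cv2.polylines(J,[q],True,col,1)
    cv2.imwrite(f'pics/{n}.png',J)
E
```

```text
(no output)
```

View pics/w49.png

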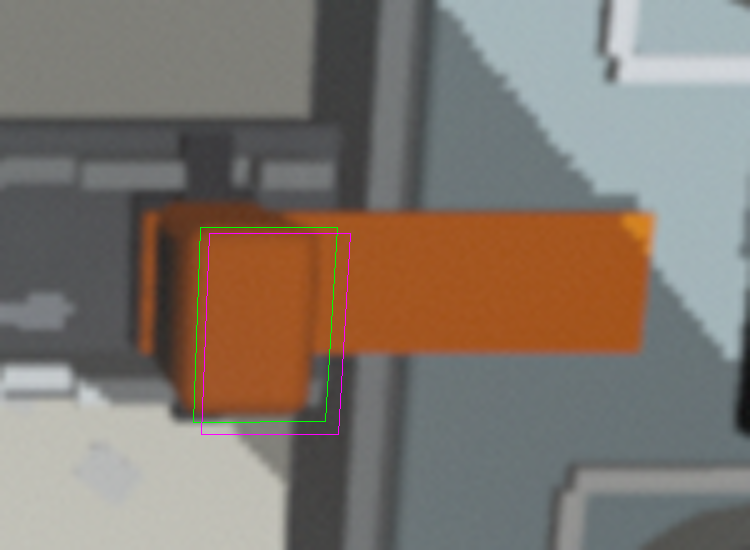

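View pics/s7.png

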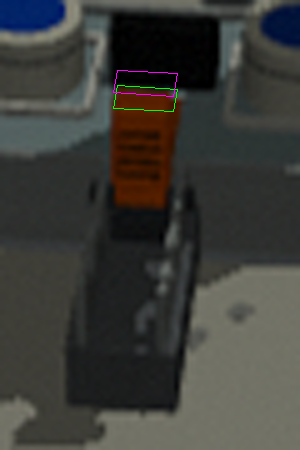

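```bash
python3 - <<'E'
from h import *
print(r.get_state()['contact_force'],r.get_state()['clock']);print(r.sign_off())
E
```

```text
[ 0.41904114  0.41297948 -0.01745105] 51.8
the job is handed in; nothing more can be done
None
```

The kit is made up and handed in at 51.8 s, in the order you asked:

1. **Slide out:** I lifted the orange slide and moved it to the outermost notch. A later camera measurement put its tab top at the dropped height.
2. **Cassettes:** all three teal cassettes lie flat in floor slots of their own. Each touched down at the floor height, and a picture confirmed them before the divider covered them.
3. **Divider:** it sits level on its ledges, with touchdown at the expected height and a gap visible around the plate.
4. **Pots:** both closed pots stand in the recesses. One had been knocked about 5 cm aside during the run, so I measured it again before grasping it.
5. **Slide home:** I moved the slide to the innermost notch, with its tongue over the divider, and let it drop.

- **Last checks:** the final wrist and side pictures agree that the slide is fully down, the pots are upright in their recesses, and the gripper touches nothing. I touched none of the other things.
- **One disagreement:** the slide's tab shows about 2 to 3 mm farther out than I predicted for the innermost notch. That is about the notch's 2 mm of play plus camera error, so I left it.

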